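# Charge the deburring machine and start program two

### The arm

A 6-joint arm with a two-finger parallel gripper is mounted at the origin on a cart in front of the work surface, level with it; the furniture and walls round the work are solid. World frame = base frame: x ahead of the robot, y to its left, z up, the work surface at z = 0. Lengths are in m, angles in rad, forces in N, time in s.
With the tool pointing down it reaches from about 0.25 to 0.725 m from the base axis. Payload 4 kg.
Tool frame: the origin (TCP) lies on the centre line of the jaws, within the pads' length; the fingertips stand 14 mm ahead of it and the grasp point (between the pads) lies 5 mm behind it; z points along the fingers, y is the direction in which the jaws open and shut (so a half turn about z gives the same grasp; the last joint's range is limited). The gripper opens to 85 mm and grips with 20 to 120 N. Pads are 22 mm wide; open, the fingers measure 114 mm over their backs; the gripper's body (76 mm by 85 mm) begins 54 mm behind the grasp point. The pads swing forward as they close: fully open they stand 13 mm farther back than shut.
Start: joints at [-1.296, 0.241, 0.005, 1.335, 0, 1.571], TCP at [0.136, -0.481, 0.245] pointing down, gripper open.
Joint ranges: [-2.72, 2.72], [-1.05, 1.87], [-1.09, 1.28], [-1.99, 2.15], [-1.42, 1.44], [-3.14, 3.14]. Speed limits (rad/s): [2.79, 2.79, 3.14, 3.14, 3.14, 3.14].

### API

Orientations are given as a unit quaternion [w, x, y, z].
In Python, from bench import state, grab_frame, camera_info, job_done, cut_out gives the robot as it stands. The module is installed in compiled form; this text tells all that it offers.
- The arm moves only by the shell command python3 -m pendant 'ROWS' [FORCE]. ROWS is JSON, a list of rows, each a list of 5 numbers: the gripper command: -1 is shut, 1 is fully open, values between are in proportion, then the shift along the world's x, y, z in m, then the turn about the world's z in rad. A call has exactly 5 rows; each row shifts and turns the pose as measured when the row begins; what a row does not reach is not made up. A row lasts 1/12 s, in which the tool goes at most 41.7 mm and 7.16 degrees, less where a joint would pass 70% of its speed; a pose out of reach is approached as far as the arm can. A call with a gripper value outside its range is refused whole. The fingers move at their own pace and stop on an object; FORCE is the grip in N (left out, the last holds). Time passes only in rows, so rows that do not move let the fingers close, or fill a call up. It gives the time, the measured TCP pose, the force and the opening at its end, in the units of the state.
- state(): the state, without advancing time (a new reading comes with each control period).
- grab_frame(name): name is "scene" or "top" or "wrist"; returns the picture (420x560x3 uint8, red, green, blue); there is no depth.
- camera_info(name): a dict with "fovy" (degrees; the focal length in pixels is half the picture's height over the tangent of half this angle, whatever the lens; pixels are square), "cx", "cy" (the principal point, pixels), "extrinsics" (4x4, takes a point from camera to world coordinates). Camera axes: x right, y down, z forward; pixel columns grow to the right and rows downward; lengths in m; the calibration is good to about 2 mm. A picture is of the moment at which its call begins: read the wrist's pose just before it. camera_info takes no time and is no camera call; for the wrist camera it gives the pose at the moment of the call.
- job_done(): hands the job in, once; it reports no verdict.
Trained networks look in the newest picture that a camera, given by its name, has taken for a name from the list of things; names that differ only in an ending like _2 or _b are one class to them, and where a whole thing is asked for, a point or a joint stands for the part that bears it (a point fixed in the world has none). Each returns a list of dicts, best first, with "confidence" (0 to 1); they miss things now and then, are a little off and sometimes report something else, mostly with a low value. They report only what shows in the picture. A call takes as long as a camera call.
- cut_out(camera, name): "pixels" (420x560 bool, what is visible of it) and "rect" ([left, top, width, height] in pixels, round what is visible of it).
The state is a dict: "clock": time; "joints": joint angles; "joint_vel": joint speeds; "joint_efforts": joint torques, N m; "ee_pos": TCP position; "ee_rot": TCP orientation; "contact_force": force on the tool from outside, world axes, zero at the start; "moment": the same for the moment, N m; "finger_gap": opening from 0.0 (shut) to 1.0 (fully open).
Only numpy, scipy, OpenCV 4.12 (cv2) and the standard library are available. Lean on these libraries where they do the work, as an engineer would, in place of code of your own. Each camera call takes 0.05 s, during which the arm holds its last target.

### The job

Pick up the yellow scoop tray by its black handle and tip all five aluminium blocks into the open hopper of the blue deburring machine. Set the empty tray back on the bench, standing flat and let go of. Then start the machine: turn the selector on its grey control box clockwise two clicks from its stop (from the red dot to the green dot), never going on past the second click, and leave the spray can, the white pot and the blue screwdriver where they are.

Things in the scene. Friction and masses are not known exactly. Their poses are not given: they have to be found in the camera images.
- tray_handle (a point): middle of the tray's black handle, 67 mm above the tray's underside and 63 mm behind its origin; tray axes. Flat bar 44 mm wide (y), 12 mm thick, leaning 30 deg back: long axis (-0.5,0,0.866), flat faces look along (0.866,0,0.5); it goes on 24 mm up that axis and 36 mm down it to the rear rim. Best gripped hard on the flat faces, fingers along the bar (wrist leaning 30 deg away from the tray)
- tray: yellow scoop tray, 0.15 kg; origin on its underside, z up, +x to the spout, handle at -x. Floor from x = -45 to 35 mm, then a ramp rising 20 deg to the spout lip at x = 83, z = 20 mm. 104 mm wide outside, walls 4 mm thick, rear and sides 42 mm high (30 at the spout). It empties when tipped spout down by 70 to 80 deg
- hopper_mouth (a point): centre of the hopper's open mouth, level with its rim, 110 mm above the bench. Square blue box fixed to the bench, 170 mm outside, 158 mm inside at the rim, steep steel slopes inside down to a 90 mm square floor. z up, -x toward the control box in front of it
- hopper_floor (a point): centre of the hopper's inner floor, 25 mm above the bench, 85 mm below the rim; same axes as hopper_mouth
- selector_grip (a point): point on the selector's bar grip, on its vertical axis, 106 mm above the bench, on a grey control box (90 x 100, 75 mm high) 130 mm in front of the hopper's centre. Bar 46 mm long along this point's x, 12 mm thick along its y, from 10 mm above to 23 mm below this point, where a 48 mm disc begins; a red line on top points along +x to the dot in force
- selector (a joint): selector angle in rad: 0 at its stop (red dot), grows clockwise seen from above; springs click it into 0, 0.524, 1.047 (green dot, second click) and 1.571 (far stop), with a peak of about 0.06 N m between clicks
- block0_mid (a point): centre of a machined aluminium block with drilled holes, 30 x 22 x 20 mm (x, y, z), 0.03 kg; at the start it lies in the tray
- block1_mid (a point): centre of a machined aluminium block with drilled holes, 30 x 22 x 20 mm (x, y, z), 0.03 kg; at the start it lies in the tray
- block2_mid (a point): centre of a machined aluminium block with drilled holes, 30 x 22 x 20 mm (x, y, z), 0.03 kg; at the start it lies in the tray
- block3_mid (a point): centre of a machined aluminium block with drilled holes, 30 x 22 x 20 mm (x, y, z), 0.03 kg; at the start it lies in the tray
- block4_mid (a point): centre of a machined aluminium block with drilled holes, 30 x 22 x 20 mm (x, y, z), 0.03 kg; at the start it lies in the tray
- can_mid (a point): centre of the green spray can with red cap, 52 mm in diameter, 173 mm high, standing right of the machine; bystander, leave it
- white_pot: white plastic pot with lid, 70 mm wide and high, origin under its centre, bystander, leave it
- screwdriver_blue: blue screwdriver, lying, 172 mm long, 29 mm high; bystander, leave it

How it is judged:
By the outcome, as a careful person would: the job done as asked, in the order asked, and still so for the second after the job is handed in, with the robot touching nothing.
It also fails if it takes over 72 s, if anything falls off the work surface, if the arm or the gripper's body presses on something with over 40 N, if the wrist force passes 120 N, or if a joint passes its speed limit or range.

## Working session

There is one attempt and no reset: what is moved stays moved. The work goes in short steps, Python scripts to look and compute and a shell command to move; the robot and the scene stay as the last step left them, time stands still between calls to the robot, and variables do not carry over. Pictures are saved under pics/ and viewed, and the job is handed in when it is done.

```bash
mkdir -p pics
cat > h.py <<'E'
import numpy as np, cv2
from bench import state, grab_frame, camera_info, job_done, cut_out
def info(n):
    c=camera_info(n); f=210/np.tan(np.radians(c['fovy'])/2); return f,c['cx'],c['cy'],np.array(c['extrinsics'])
def save(n,fn,scale=1.4):
    im=grab_frame(n); cv2.imwrite('pics/'+fn,cv2.resize(im[:,:,::-1],None,fx=scale,fy=scale)); return im
def ray(n,u,v):
    f,cx,cy,E=info(n); d=E[:3,:3]@np.array([(u-cx)/f,(v-cy)/f,1]); return E[:3,3],d
def atz(n,u,v,z):
    o,d=ray(n,u,v); return o+d*(z-o[2])/d[2]
def proj(n,P):
    f,cx,cy,E=info(n); p=(np.atleast_2d(P)-E[:3,3])@E[:3,:3]; return np.c_[f*p[:,0]/p[:,2]+cx,f*p[:,1]/p[:,2]+cy]
E
python3 - <<'E'
from h import *
for n in('scene','top','wrist'):
    save(n,n+'0.png'); f,cx,cy,E=info(n); print(n,f,cx,cy,E.round(3).tolist())
print(state())
E
```

```text
scene 388.7418060614991 284.3322365212464 209.13843691361078 [[-0.817, -0.443, 0.37, 0.074], [-0.577, 0.606, -0.548, 0.631], [0.018, -0.661, -0.75, 1.01], [0.0, 0.0, 0.0, 1.0]]
top 405.7990631357592 272.5924093678137 207.33473107187308 [[-0.006, -0.998, 0.061, 0.47], [-1.0, 0.007, 0.017, -0.029], [-0.017, -0.061, -0.998, 1.074], [0.0, 0.0, 0.0, 1.0]]
wrist 341.51092577489976 276.75548293772914 210.92095449353778 [[0.272, -0.912, -0.306, 0.214], [-0.962, -0.258, -0.085, -0.458], [-0.002, 0.318, -0.948, 0.374], [0.0, 0.0, 0.0, 1.0]]
{'clock': 0.15, 'joints': array([-1.29599516e+00,  2.41273916e-01,  4.02325229e-03,  1.33521136e+00,
        4.12255323e-06,  1.57082554e+00]), 'joint_vel': array([-0.00095679, -0.00247702,  0.00370171, -0.00059012,  0.00185792,
       -0.00063085]), 'joint_efforts': array([-2.89629843e-04, -3.72635221e+01,  2.52638501e+01,  1.23677828e-02,
       -9.89060277e-05,  1.35288953e-06]), 'ee_pos': array([ 0.13555248, -0.48079077,  0.24459649]), 'ee_rot': array([-8.25279898e-04,  9.90577038e-01,  1.36954143e-01, -1.12044345e-04]), 'contact_force': array([-0.22808822,  0.67729276,  1.31648019]), 'moment': array([ 0.00124141, -0.03837562, -0.03742328]), 'finger_gap': 0.9971046393840319}
```

View pics/scene0.png

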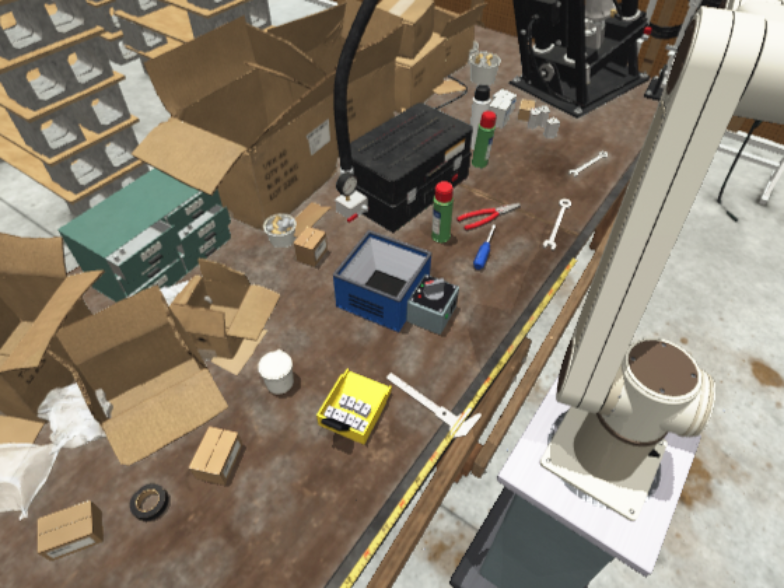

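View pics/top0.png

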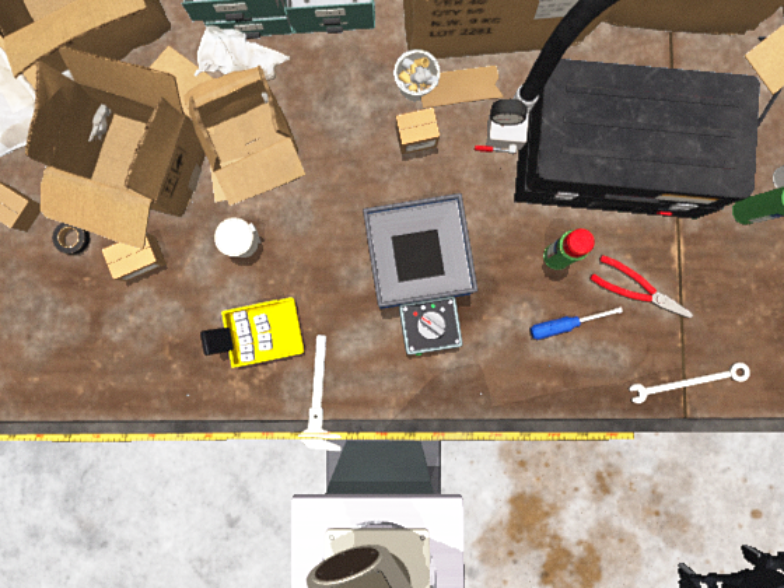

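View pics/wrist0.png

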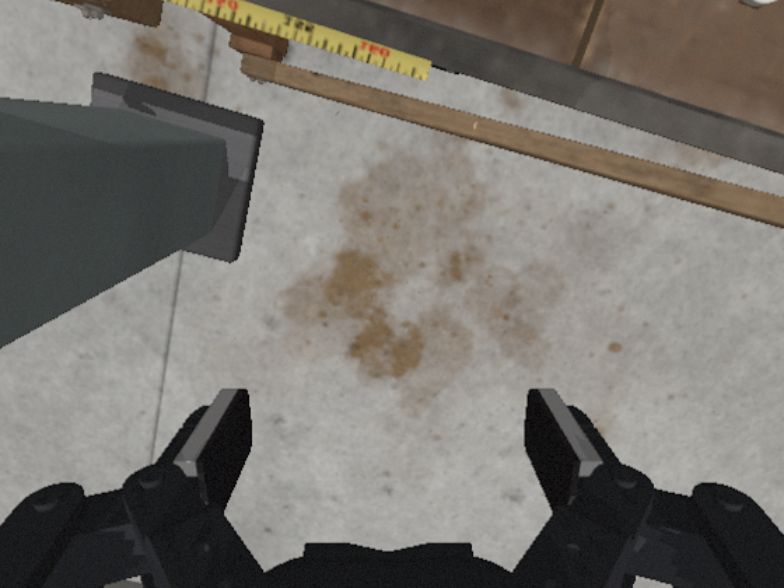

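Run:
```python
from h import *
for cam in('top','scene'):
    grab_frame(cam)
    for nm in ['tray','tray_handle','selector_grip','can_mid','white_pot','screwdriver_blue','block0_mid','hopper_mouth']:
        try: r=cut_out(cam,nm)
        except Exception as e: print(nm,e); continue
        for d in r[:3 if 'block' not in nm else 6]:
            v,u=np.nonzero(d['pixels']); 
            print(cam,nm,round(d['confidence'],2),d['rect'],u.mean().round(1),v.mean().round(1),len(u), cv2.minAreaRect(np.c_[u,v].astype(np.float32)))
print(state()['clock'])
```

```text
top tray 0.82 [143.3, 210.8, 72.0, 53.3] 183.6 237.5 1887 ((178.38462829589844, 238.42308044433594), (41.3805046081543, 70.40569305419922), 78.69007110595703)
top tray 0.59 [183.4, 236.8, 12.7, 12.0] 188.9 243.6 104 ((188.94998168945312, 243.6499786376953), (11.172287940979004, 9.333809852600098), 81.8698959350586)
top tray_handle 0.59 [142.9, 214.4, 73.7, 46.9] 183.7 237.4 1900 ((178.4821014404297, 238.50332641601562), (41.15217590332031, 70.32286834716797), 79.50852966308594)
top selector_grip 0.7 [298.0, 223.4, 19.2, 21.0] 307.8 232.2 284 ((307.7500305175781, 232.25003051757812), (18.384775161743164, 17.677669525146484), 45.0)
top can_mid 0.83 [386.6, 165.2, 40.5, 29.0] 407.3 178.0 747 ((407.2000427246094, 177.9000244140625), (21.466251373291016, 40.69643783569336), 63.43495178222656)
top white_pot 0.71 [182.6, 224.1, 11.7, 13.3] 186.5 231.1 109 ((186.5, 231.00003051757812), (11.700427055358887, 9.803058624267578), 71.56504821777344)
top white_pot 0.57 [153.9, 154.6, 33.3, 26.7] 168.6 169.4 708 ((168.5, 169.0), (26.0, 31.0), 90.0)
top screwdriver_blue 0.78 [378.9, 221.1, 62.2, 22.
[... 1994 characters left out ...]
5078), 26.56505012512207)
scene block0_mid 0.49 [309.2, 129.7, 16.0, 44.4] 315.6 152.3 543 ((315.61761474609375, 151.97056579589844), (13.6519775390625, 42.33646774291992), 4.39870548248291)
scene hopper_mouth 0.61 [251.0, 299.2, 8.8, 10.2] 256.1 303.4 54 ((256.3000183105469, 303.4000244140625), (8.049844741821289, 6.7082037925720215), 26.56505012512207)
scene hopper_mouth 0.59 [237.4, 164.5, 90.7, 73.0] 280.6 203.8 4422 ((282.61395263671875, 203.34988403320312), (90.3526840209961, 61.61586380004883), 21.250505447387695)
scene hopper_mouth 0.43 [240.4, 285.2, 14.2, 8.6] 247.9 287.5 114 ((248.0500030517578, 287.3500061035156), (11.700427055358887, 10.119288444519043), 18.434947967529297)
1.05
```

Run:
```python
from h import *
im=grab_frame('top'); 
a=im[200:275,140:225]; b=im[130:260,250:345]
cv2.imwrite('pics/a.png',cv2.resize(a[:,:,::-1],None,fx=8,fy=8,interpolation=2));cv2.imwrite('pics/b.png',cv2.resize(b[:,:,::-1],None,fx=4.5,fy=4.5,interpolation=2))
```

```text
(no output)
```

View pics/a.png

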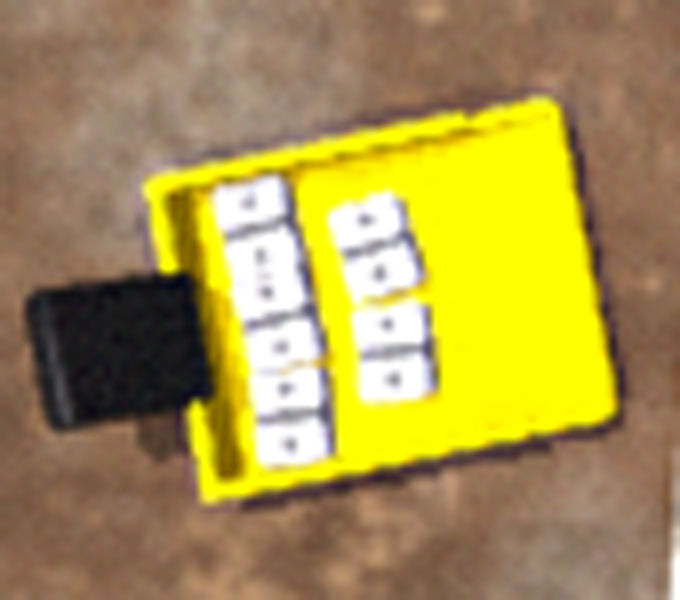

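View pics/b.png

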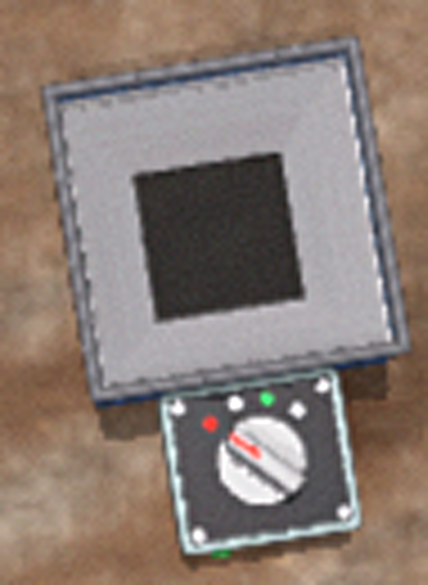

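Run:
```python
from h import *
A=lambda u,v,z:atz('top',u/8+140,v/8+200,z)
B=lambda u,v,z:atz('top',u/4.5+250,v/4.5+130,z)
r=[A(150,183,.042),A(207,502,.042)]; s=[A(555,97,.030),A(618,415,.030)]
print('tray rear',r,'spout',s)
R=(r[0]+r[1])/2; S=(s[0]+s[1])/2; d=(S-R)[:2]; print('len',np.linalg.norm(d),np.degrees(np.arctan2(d[1],d[0])), np.linalg.norm(r[0]-r[1]))
e=(r[0]-r[1])[:2]; print('across',np.degrees(np.arctan2(e[1],e[0])))
h=[B(*p,.11) for p in((45,88),(355,38),(408,352),(98,402))]
print('hop',np.mean(h,0),[np.linalg.norm(h[i]-h[i-1]).round(4) for i in range(4)]); e=h[1]-h[2]; print(np.degrees(np.arctan2(e[1],e[0])))
e=h[0]-h[3]; print(np.degrees(np.arctan2(e[1],e[0])))
print('disc', B(262,460,.09)); 
b=[B(*p,.075) for p in((163,405),(335,372),(358,522),(188,552))]; print('box',np.mean(b,0))
print('line',B(233,436,.116),B(262,456,.116), 'dots',[B(*p,.075) for p in((210,422),(235,403),(267,398),(298,410))])
print('pot',atz('top',168.5,169,.07),'can',atz('top',412,174,.17),'scr',atz('top',410.9,229,.015))
```

```text
tray rear [array([0.49520677, 0.27932049, 0.042     ]), array([0.3938747 , 0.26003176, 0.042     ])] spout [array([0.52240009, 0.15176856, 0.03      ]), array([0.42008821, 0.13115537, 0.03      ])]
len 0.13096542508600392 -78.23508012665307 0.10315155083208995
across 10.77741488298503
hop [ 0.59678775 -0.0795553   0.11      ] [np.float64(0.1701), np.float64(0.1675), np.float64(0.1698), np.float64(0.1656)]
8.619167025943158
9.235329107181247
disc [ 0.46907728 -0.09844066  0.09      ]
box [ 0.46766926 -0.09890276  0.075     ]
line [ 0.48174008 -0.0815964   0.116     ] [ 0.47119339 -0.09663958  0.116     ] dots [array([ 0.48995738, -0.07135955,  0.075     ]), array([ 0.50024676, -0.08511288,  0.075     ]), array([ 0.50286245, -0.10261002,  0.075     ]), array([ 0.49619437, -0.11943932,  0.075     ])]
pot [0.62927468 0.24787421 0.07      ] can [ 0.59735514 -0.32546288  0.17      ] scr [ 0.47569979 -0.36953526  0.015     ]
```

```bash
python3 -m pendant '[[1,0.0153,0.0382,0,0.074],[1,0.0153,0.0382,0,0.074],[1,0.0153,0.0382,0,0.074],[1,0.0153,0.0382,0,0.074],[1,0.0153,0.0382,0,0.074]]'; python3 -c "
from bench import state;print(state()['joints'].round(2))"
```

```text
clock: 1.52
ee_pos: [0.2113, -0.2919, 0.2427]
ee_rot: [0.001, 0.948, 0.318, 0.0]
contact_force: [0.3, 0.4, -0.2]
finger_gap: 1.0
[-0.94 -0.04 -0.32  1.29 -0.    1.55]
```

```bash
python3 -m pendant '[[1,0.0153,0.0383,0,0.075],[1,0.0153,0.0383,0,0.075],[1,0.0153,0.0383,0,0.075],[1,0.0153,0.0383,0,0.075],[1,0.0153,0.0383,0,0.075]]' && python3 -m pendant '[[1,0.0153,0.0383,0,0.075],[1,0.0153,0.0383,0,0.075],[1,0.0153,0.0383,0,0.075],[1,0.0153,0.0383,0,0.075],[1,0.0153,0.0383,0,0.075]]' && python3 -m pendant '[[1,0.0153,0.0383,0,0.075],[1,0.0153,0.0383,0,0.075],[1,0.0153,0.0383,0,0.075],[1,0.0153,0.0383,0,0.075],[1,0.0153,0.0383,0,0.075]]'
python3 - <<'E'
from h import *
save('wrist','w1.png'); s=state(); print(s['joints'].round(2))
H=np.array([.442,.2834,.067]); print(proj('wrist',H)*1.4, proj('wrist',[.454,.2216,0])*1.4)
E
```

```text
clock: 1.93
ee_pos: [0.2862, -0.0974, 0.2438]
ee_rot: [0.003, 0.869, 0.495, 0.002]
contact_force: [2.5, -0.1, 0.8]
finger_gap: 1.004
clock: 2.35
ee_pos: [0.3609, 0.0977, 0.2461]
ee_rot: [0.005, 0.755, 0.656, 0.007]
contact_force: [1.2, -0.4, -0.8]
finger_gap: 1.001
clock: 2.77
ee_pos: [0.4351, 0.2922, 0.247]
ee_rot: [0.005, 0.609, 0.793, 0.009]
contact_force: [1.0, -0.3, 0.8]
finger_gap: 1.001
[0.6  0.28 0.06 1.32 0.   1.9 ]
[[380.31692391 291.06085669]] [[374.20507021 337.6960836 ]]
```

View pics/w1.png

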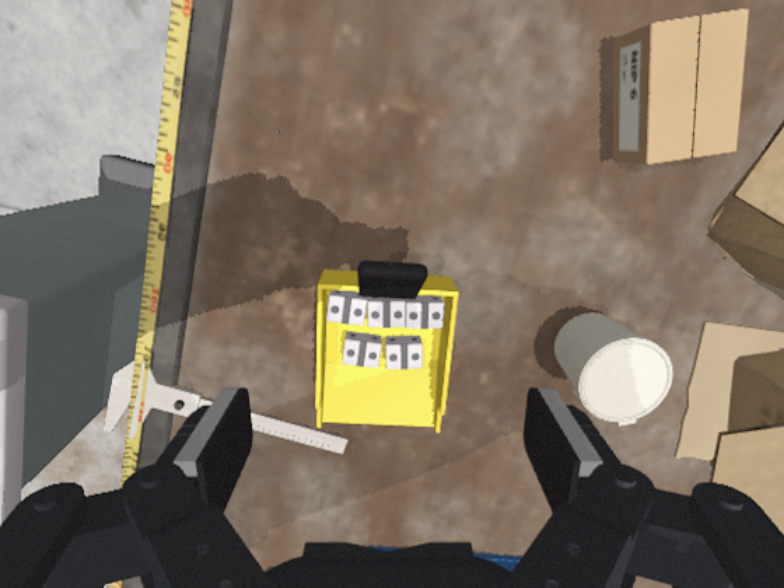

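Run:
```python
from h import *
im=save('wrist','w2.png'); s=state(); print(s['ee_pos'],s['joint_vel'].round(3))
c=im[180:310,220:335]; cv2.imwrite('pics/c.png',cv2.resize(c[:,:,::-1],None,fx=4.5,fy=4.5,interpolation=2))
yaw=np.radians(-79);d=np.array([np.cos(yaw),np.sin(yaw),0]);l=np.array([-d[1],d[0],0])
O=np.array([.454,.2216,0])
pts=[O-.049*d+s_*.052*l+[0,0,.042] for s_ in(1,-1)]+[O+.083*d+s_*.052*l+[0,0,.03] for s_ in (1,-1)]
hp=O-.063*d+[0,0,.067]+.024*(-.5*d+np.array([0,0,.866]))
pts+=[hp+l*.022,hp-l*.022]
print((proj('wrist',pts)-[220,180])*4.5)
```

```text
[0.4364074  0.29510557 0.24521557] [-0.055 -0.074 -0.088  0.05  -0.035  0.02 ]
[[467.69210726 147.49339905]
 [ 11.99922651 120.06306923]
 [403.85622978 607.03413849]
 [  7.28078251 588.33788435]
 [366.1417971   87.06269299]
 [140.11426774  73.11161038]]
```

View pics/c.png

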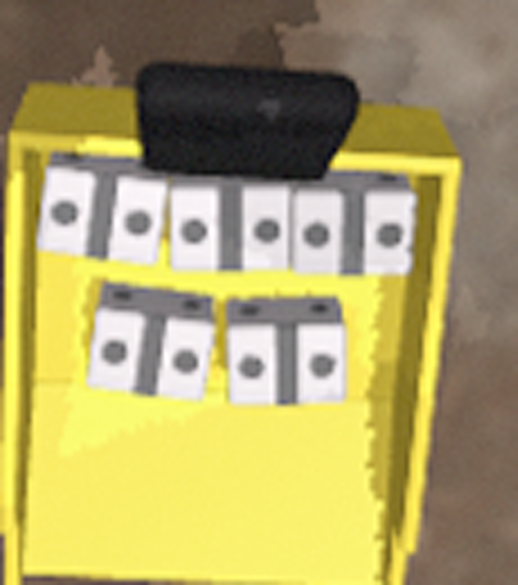

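```bash
python3 -m pendant '[[1,0.003,-0.006,-0.03,-0.034],[1,0.003,-0.006,-0.03,-0.034],[1,0,0,-0.03,0],[1,0,0,-0.03,0],[1,0,0,-0.02,0]]'; python3 -m pendant '[[1,0,0,0,0],[1,0,0,0,0],[1,0,0,0,0],[1,0,0,0,0],[1,0,0,0,0]]'
python3 - <<'E'
from h import *
im=save('wrist','w3.png'); s=state(); print(s['ee_pos'],s['ee_rot'])
E
```

```text
clock: 3.28
ee_pos: [0.446, 0.2865, 0.1059]
ee_rot: [0.007, 0.636, 0.772, 0.016]
contact_force: [-0.5, 0.4, -0.2]
finger_gap: 1.002
clock: 3.7
ee_pos: [0.4439, 0.2835, 0.1047]
ee_rot: [0.006, 0.637, 0.771, 0.013]
contact_force: [-0.2, 0.1, -0.7]
finger_gap: 1.0
[0.44422682 0.28372275 0.1050812 ] [0.00667535 0.63683597 0.77085444 0.01337229]
```

View pics/w3.png

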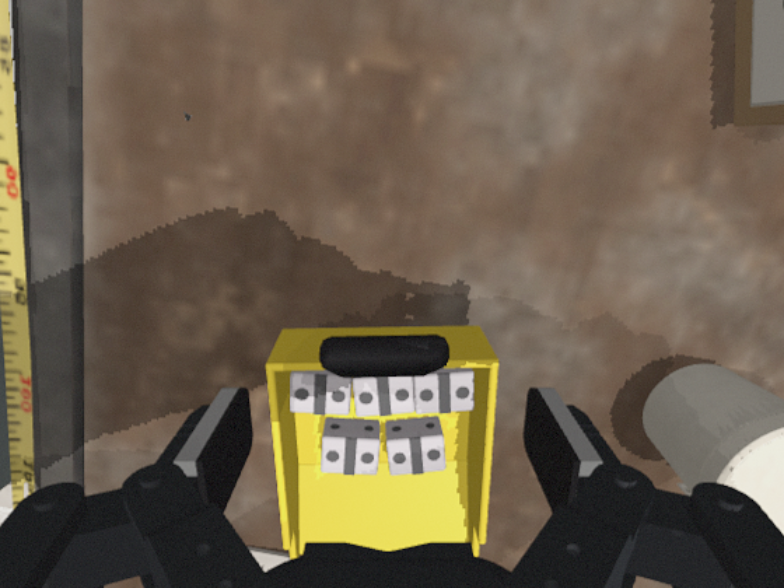

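```bash
python3 -m pendant '[[1,-0.0005,0,-0.015,0],[1,-0.0005,0,-0.015,0],[1,-0.0005,0,-0.013,0],[1,0,0,0,0],[1,0,0,0,0]]' 120;  python3 - <<'E'
from h import *
im=save('wrist','w4.png'); s=state(); print(s['ee_pos'],s['ee_rot'])
E
```

```text
clock: 4.17
ee_pos: [0.4481, 0.2872, 0.0687]
ee_rot: [0.009, 0.637, 0.771, 0.021]
contact_force: [0.5, 0.5, -0.2]
finger_gap: 1.002
[0.44802162 0.28718324 0.06878067] [0.00920026 0.63677071 0.77070488 0.02126963]
```

View pics/w4.png

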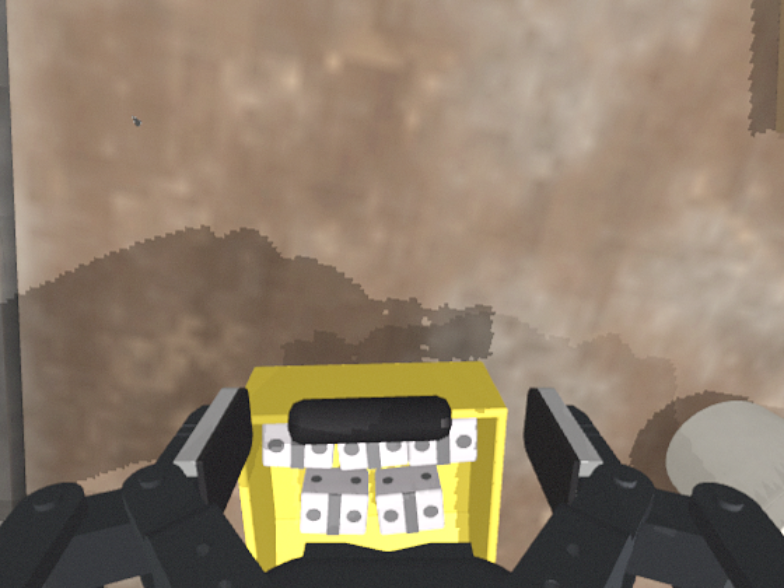

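```bash
python3 -m pendant '[[1,-0.003,-0.002,-0.005,0],[1,-0.002,-0.001,-0.002,0],[1,0,0,0,0],[1,0,0,0,0],[1,0,0,0,0]]';  python3 - <<'E'
from h import *
from scipy.spatial.transform import Rotation as R
s=state(); q=s['ee_rot'];print(s['ee_pos'],R.from_quat(q,scalar_first=True).as_matrix().round(3))
E
```

```text
clock: 4.63
ee_pos: [0.4444, 0.2851, 0.0648]
ee_rot: [0.01, 0.637, 0.771, 0.024]
contact_force: [-0.8, -0.3, 0.3]
finger_gap: 1.001
[0.44443886 0.28509849 0.06478049] [[-0.189  0.981  0.046]
 [ 0.982  0.188  0.024]
 [ 0.015  0.05  -0.999]]
```

```bash
python3 -m pendant '[[-1,-0.001,-0.001,-0.002,0],[-1,0,0,0,0],[-1,0,0,0,0],[-1,0,0,0,0],[-1,0,0,0,0]]' 60;python3 -m pendant '[[-1,0,0,0,0],[-1,0,0,0,0],[-1,0,0,0,0],[-1,0,0,0,0],[-1,0,0,0,0]]' 120;  python3 - <<'E'
from h import *
im=save('wrist','w5.png'); s=state(); print(s['ee_pos'],s['ee_rot'],s['contact_force'],s['finger_gap'])
save('scene','s5.png',1.4)
E
```

```text
clock: 5.05
ee_pos: [0.4429, 0.2843, 0.0642]
ee_rot: [0.009, 0.637, 0.771, 0.024]
contact_force: [1.0, -0.8, -0.6]
finger_gap: 0.508
clock: 5.47
ee_pos: [0.443, 0.2845, 0.0644]
ee_rot: [0.009, 0.637, 0.771, 0.024]
contact_force: [-0.7, 0.6, 1.4]
finger_gap: 0.494
[0.44305199 0.28451583 0.06440632] [0.00929899 0.63674971 0.77062524 0.02449642] [-0.27545437 -0.09919088  2.68053858] 0.49401607999293684
```

View pics/w5.png

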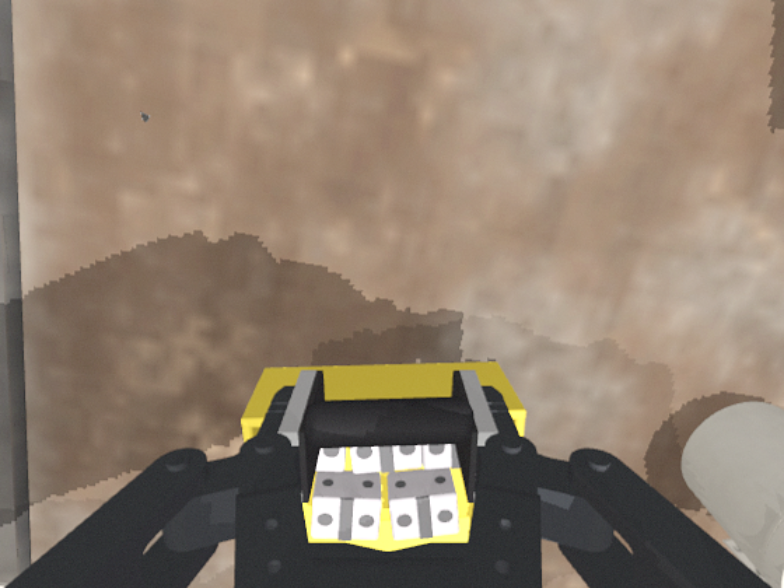

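```bash
python3 -m pendant '[[-1,0,0,0.006,0],[-1,0,0,0.008,0],[-1,0,0,0.008,0],[-1,0,0,0.008,0],[-1,0,0,0,0]]' 120;  python3 - <<'E'
from h import *
im=save('wrist','w6.png'); s=state(); print(s['ee_pos'],s['ee_rot'],s['contact_force'],s['finger_gap'])
im=grab_frame('scene')[240:340,200:310]; cv2.imwrite('pics/s6.png',cv2.resize(im[:,:,::-1],None,fx=5,fy=5,interpolation=2))
E
```

```text
clock: 5.98
ee_pos: [0.4412, 0.2836, 0.0948]
ee_rot: [0.008, 0.637, 0.771, 0.022]
contact_force: [0.1, 0.2, -2.8]
finger_gap: 0.496
[0.44093248 0.28351233 0.09421939] [0.00791279 0.63684595 0.77063917 0.02190643] [ 0.06223831  0.2297726  -4.18959102] 0.49415260073190054
```

View pics/w6.png

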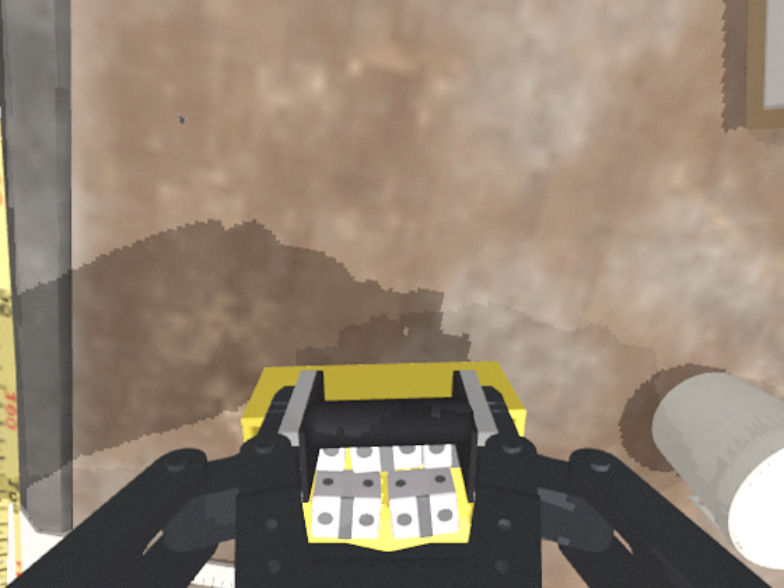

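View pics/s6.png

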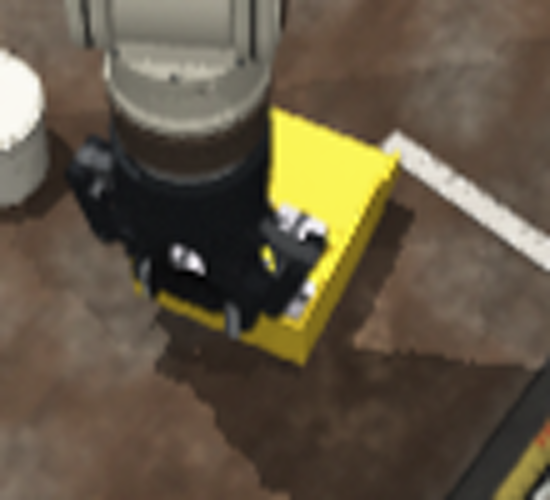

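```bash
python3 -m pendant '[[-1,0,0,0.02,0],[-1,0,0,0.032,0],[-1,0,0,0.034,0],[-1,0,0,0.032,0],[-1,0,0,0.02,0]]' && python3 -m pendant '[[-1,0.008,-0.016,0,0],[-1,0.014,-0.029,0,-0.007],[-1,0.016,-0.033,0,-0.007],[-1,0.016,-0.033,0,-0.007],[-1,0.016,-0.033,0,-0.007]]' && python3 -m pendant '[[-1,0.016,-0.033,0,-0.007],[-1,0.016,-0.033,0,0],[-1,0.016,-0.033,0,0],[-1,0.016,-0.033,0,0],[-1,0.008,-0.016,0,0]]';  python3 - <<'E'
from h import *
im=save('wrist','w7.png'); s=state(); print(s['ee_pos'],s['ee_rot'],s['contact_force'],s['finger_gap'],s['joints'].round(2))
save('scene','s7.png')
E
```

```text
clock: 6.5
ee_pos: [0.4334, 0.2788, 0.2276]
ee_rot: [0.004, 0.637, 0.771, 0.011]
contact_force: [0.8, 0.6, -2.0]
finger_gap: 0.494
clock: 6.92
ee_pos: [0.505, 0.1389, 0.2347]
ee_rot: [0.005, 0.642, 0.767, 0.019]
contact_force: [1.2, -0.2, -3.7]
finger_gap: 0.497
clock: 7.33
ee_pos: [0.5785, -0.0199, 0.2323]
ee_rot: [0.005, 0.646, 0.763, 0.017]
contact_force: [0.8, 0.3, -3.0]
finger_gap: 0.498
[ 0.57937387 -0.02196391  0.23186066] [0.00541609 0.64660095 0.76262837 0.01660833] [ 3.52556174 -1.81310632 -2.94740921] 0.4960702452323885 [-0.05  0.38  0.17  1.33  0.02  1.36]
```

View pics/w7.png

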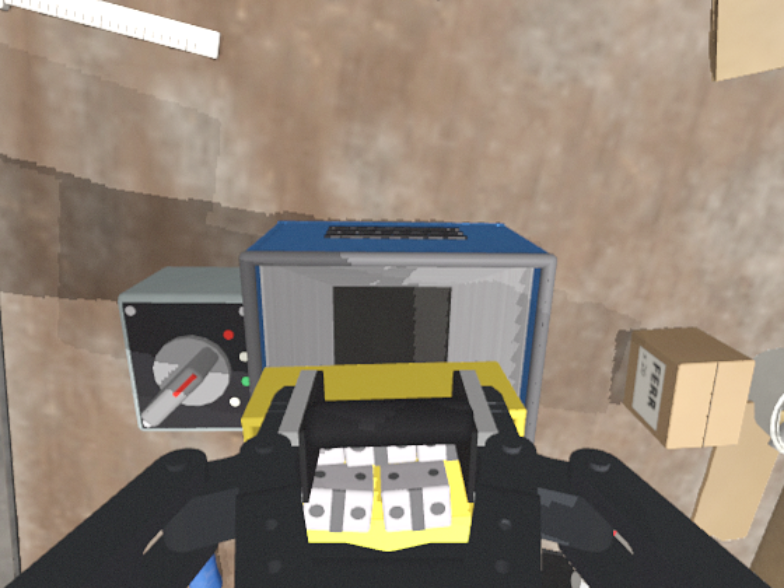

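View pics/s7.png

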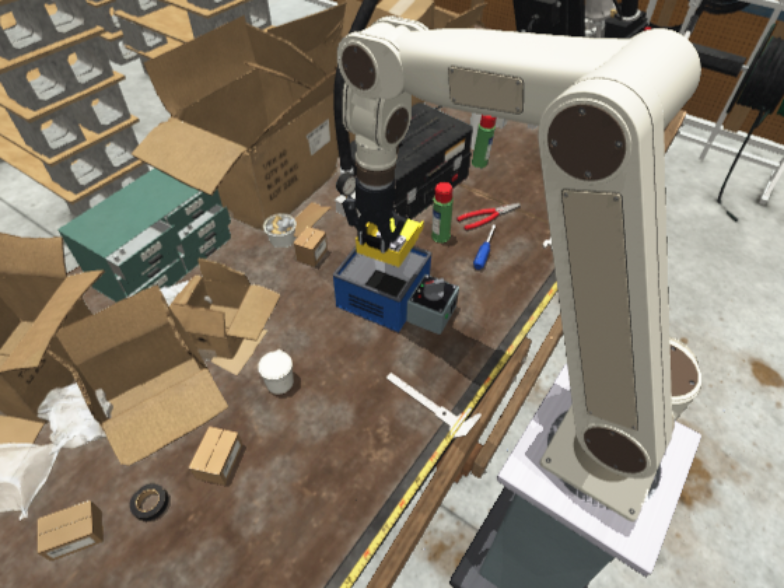

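```bash
python3 -m pendant '[[-1,0.005,0,0,0],[-1,0,0,0,0],[-1,0,0,0,0],[-1,0,0,0,0],[-1,0,0,0,0]]' 30;  python3 - <<'E'
from h import *
im=save('wrist','w8.png'); s=state(); print(s['ee_pos'],s['ee_rot'],s['contact_force'],s['finger_gap'],s['joints'].round(2))
im=grab_frame('scene')[120:260,210:340]; cv2.imwrite('pics/s8.png',cv2.resize(im[:,:,::-1],None,fx=4,fy=4,interpolation=2))
E
```

```text
clock: 7.85
ee_pos: [0.5817, -0.0171, 0.2296]
ee_rot: [0.001, 0.646, 0.764, 0.016]
contact_force: [-0.5, -0.2, -4.4]
finger_gap: 0.493
[ 0.58164326 -0.01689613  0.22965304] [0.00134969 0.64551283 0.76357774 0.01613651] [ 0.33282631  0.22292485 -3.51363008] 0.49211221596695714 [-0.04  0.39  0.18  1.33  0.02  1.36]
```

View pics/s8.png

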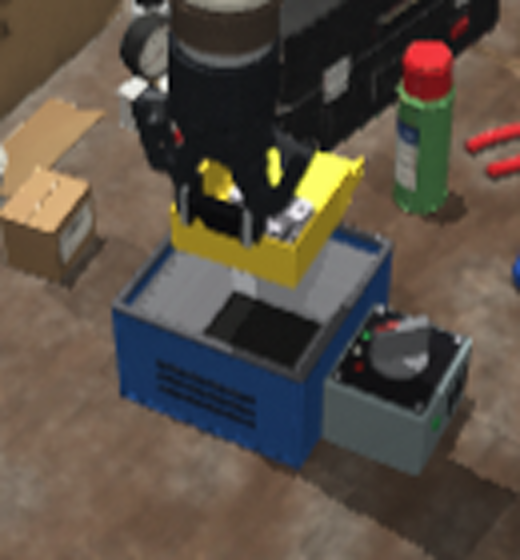

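```bash
python3 -m pendant '[[-1,0.003,-0.003,0.005,0],[-1,0,0,0,0],[-1,0,0,0,0],[-1,0,0,0,0],[-1,0,0,0,0]]' 20;  python3 - <<'E'
from h import *
im=save('wrist','w9.png'); s=state(); print(s['ee_pos'],s['ee_rot'],s['contact_force'],s['finger_gap'],s['moment'])
im=grab_frame('scene')[120:260,210:340]; cv2.imwrite('pics/s9.png',cv2.resize(im[:,:,::-1],None,fx=4,fy=4,interpolation=2))
E
```

```text
clock: 8.37
ee_pos: [0.5851, -0.0191, 0.2363]
ee_rot: [0.002, 0.645, 0.764, 0.017]
contact_force: [-0.1, 0.3, -3.4]
finger_gap: 0.498
[ 0.5851406  -0.01908978  0.23635985] [0.00224505 0.64469812 0.76425242 0.01665967] [-0.83261255  0.57302919 -3.11487525] 0.49513845095861814 [0.08545881 0.00249655 0.0418698 ]
```

View pics/s9.png

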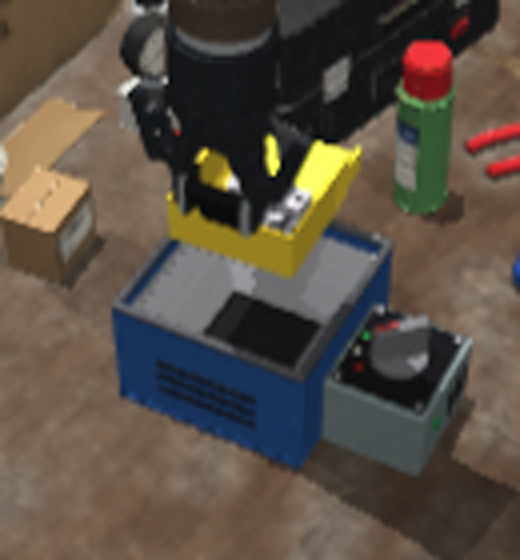

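```bash
python3 -m pendant '[[-1,0,0,-0.02,0],[-1,0,0,0.04,0],[-1,0,0,0,0],[-1,0,0,-0.02,0],[-1,0,0,0.03,0]]' 20;  python3 - <<'E'
from h import *
s=state(); print(s['ee_pos'],s['ee_rot'],s['contact_force'],s['finger_gap'],s['moment'])
im=grab_frame('scene')[120:260,210:340]; cv2.imwrite('pics/s10.png',cv2.resize(im[:,:,::-1],None,fx=4,fy=4,interpolation=2))
E
```

```text
clock: 8.88
ee_pos: [0.5563, -0.018, 0.236]
ee_rot: [-0.025, 0.645, 0.764, -0.005]
contact_force: [-2.6, 0.0, -6.1]
finger_gap: 0.498
[ 0.55630444 -0.01804555  0.23598061] [-0.02543854  0.64518706  0.76358744 -0.00455623] [-2.58417888  0.02197718 -6.09199399] 0.4975726362737834 [ 0.17029597  0.4931216  -0.04192147]
```

View pics/s10.png

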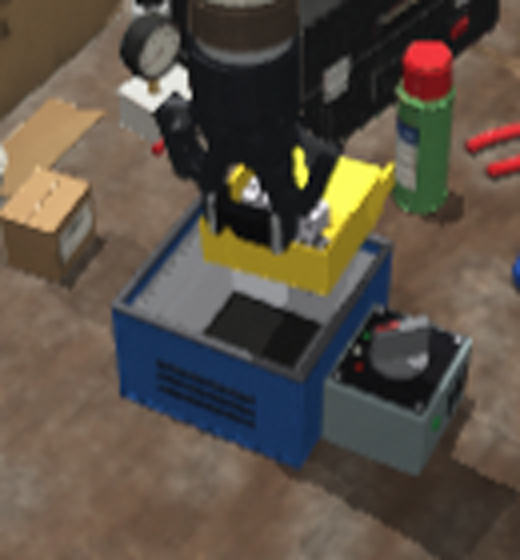

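```bash
python3 -m pendant '[[-1,0.006,0,0,0],[-1,0.01,0,0,0],[-1,0.01,0,0,0],[-1,0.005,0,0,0],[-1,0,0,0,0]]' 20;  python3 -m pendant '[[-0.1,0,0,0,0],[-0.1,0,0,0,0],[-0.08,0,0,0,0],[-0.06,0,0,0,0],[-0.06,0,0,0,0]]' 20
python3 - <<'E'
from h import *
s=state(); print(s['ee_pos'],s['ee_rot'],s['contact_force'],s['finger_gap'],s['moment'])
im=grab_frame('scene')[120:260,210:340]; cv2.imwrite('pics/s11.png',cv2.resize(im[:,:,::-1],None,fx=4,fy=4,interpolation=2))
E
```

```text
clock: 9.35
ee_pos: [0.6019, -0.0189, 0.254]
ee_rot: [-0.01, 0.645, 0.764, 0.007]
contact_force: [0.2, -1.1, -3.5]
finger_gap: 0.5
clock: 9.77
ee_pos: [0.6026, -0.019, 0.2538]
ee_rot: [-0.009, 0.645, 0.764, 0.008]
contact_force: [0.1, 0.2, -2.9]
finger_gap: 0.494
[ 0.60256257 -0.01900597  0.2537983 ] [-0.00946498  0.64532886  0.76380799  0.00764377] [ 0.11479207  0.17072537 -2.87696867] 0.49405454803978466 [0.14529387 0.09979589 0.01384918]
```

View pics/s11.png

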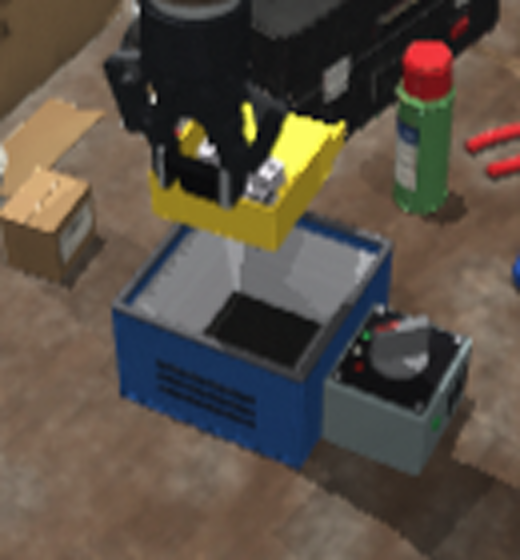

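```bash
python3 -m pendant '[[-0.06,-0.005,0,-0.003,0],[-0.06,-0.005,0,-0.003,0],[-0.05,-0.005,0,-0.003,0],[-0.04,0,0,0,0],[-0.04,0,0,0,0]]' 20;  python3 -m pendant '[[-0.03,0,0,0,0],[-0.03,0,0,0,0],[-0.03,0,0,0,0],[-0.03,0,0,0,0],[-0.03,0,0,0,0]]' 20
python3 - <<'E'
from h import *
s=state(); print(s['ee_pos'],s['ee_rot'],s['contact_force'],s['finger_gap'],s['moment'])
im=grab_frame('scene')[120:260,210:340]; cv2.imwrite('pics/s12.png',cv2.resize(im[:,:,::-1],None,fx=4,fy=4,interpolation=2))
E
```

```text
clock: 10.23
ee_pos: [0.5847, -0.019, 0.2438]
ee_rot: [-0.01, 0.645, 0.764, 0.007]
contact_force: [0.9, 0.1, -3.4]
finger_gap: 0.499
clock: 10.65
ee_pos: [0.5849, -0.019, 0.2442]
ee_rot: [-0.01, 0.645, 0.764, 0.008]
contact_force: [0.7, 0.0, -3.1]
finger_gap: 0.493
[ 0.58486287 -0.01900691  0.24422648] [-0.00951106  0.64533784  0.76380019  0.00760767] [ 0.6501779  0.0102549 -3.127772 ] 0.4929219757577574 [ 0.1545564   0.05506007 -0.00434872]
```

View pics/s12.png

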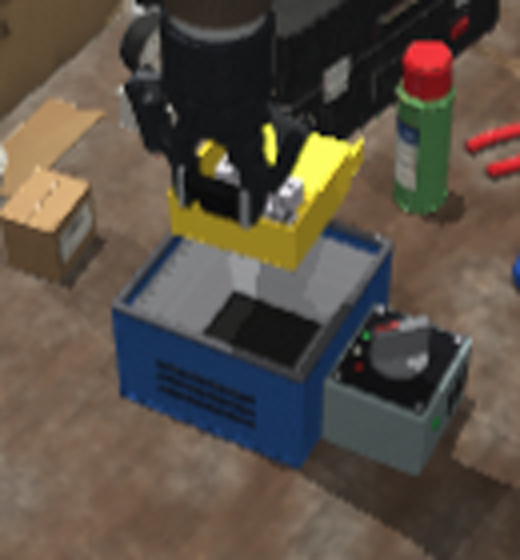

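```bash
python3 -m pendant '[[-1,-0.001,0.006,0,0],[-1,-0.001,0.006,-0.01,0],[-1,0,0,-0.02,0],[-1,0,0,-0.02,0],[-1,0,0,-0.01,0]]' 60;  python3 -m pendant '[[-1,0,0,0,0],[-1,0,0,0,0],[-1,0,0,0,0],[-1,0,0,0,0],[-1,0,0,0,0]]' 60
python3 - <<'E'
from h import *
s=state(); print(s['ee_pos'],s['ee_rot'],s['contact_force'],s['finger_gap'],s['moment'])
save('wrist','w13.png')
save('top','t13.png')
im=grab_frame('scene')[120:260,210:340]; cv2.imwrite('pics/s13.png',cv2.resize(im[:,:,::-1],None,fx=4,fy=4,interpolation=2))
E
```

```text
clock: 11.12
ee_pos: [0.5857, -0.0049, 0.1867]
ee_rot: [-0.006, 0.645, 0.764, 0.011]
contact_force: [-1.1, -0.1, -3.0]
finger_gap: 0.496
clock: 11.53
ee_pos: [0.5848, -0.0033, 0.1858]
ee_rot: [-0.007, 0.645, 0.764, 0.01]
contact_force: [-1.1, -0.1, -3.1]
finger_gap: 0.497
[ 0.58479825 -0.00331329  0.18580614] [-0.0073127   0.64484408  0.76420726  0.01048283] [-1.05563414 -0.14301488 -3.06542858] 0.49687314500455737 [0.15961071 0.03312629 0.00584665]
```

View pics/s13.png

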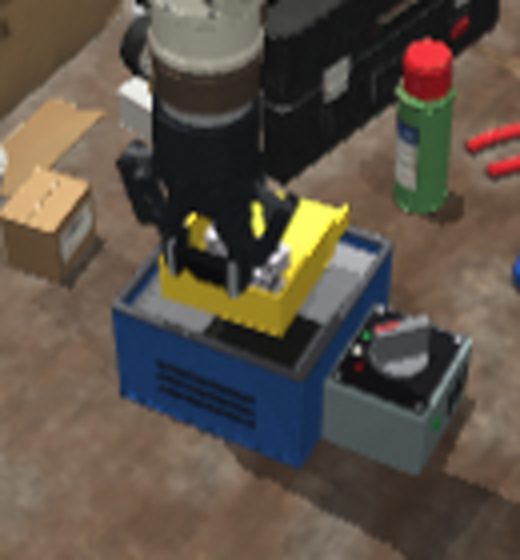

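View pics/t13.png

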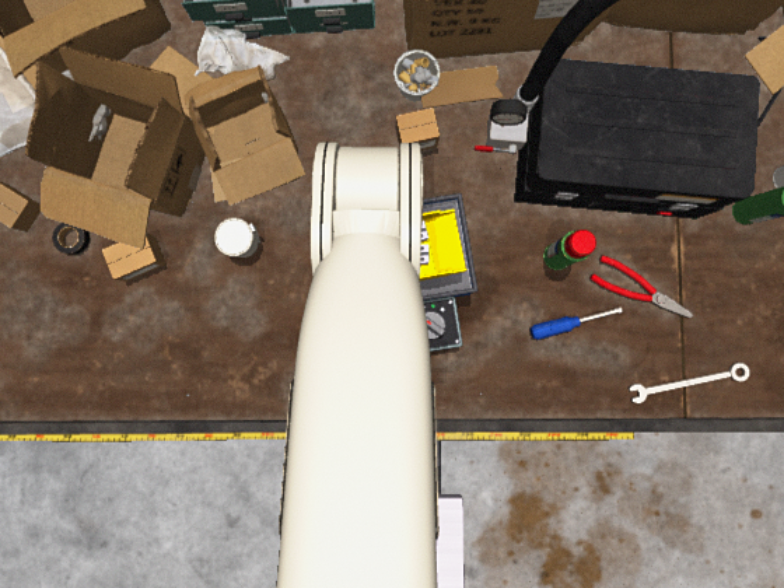

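View pics/w13.png

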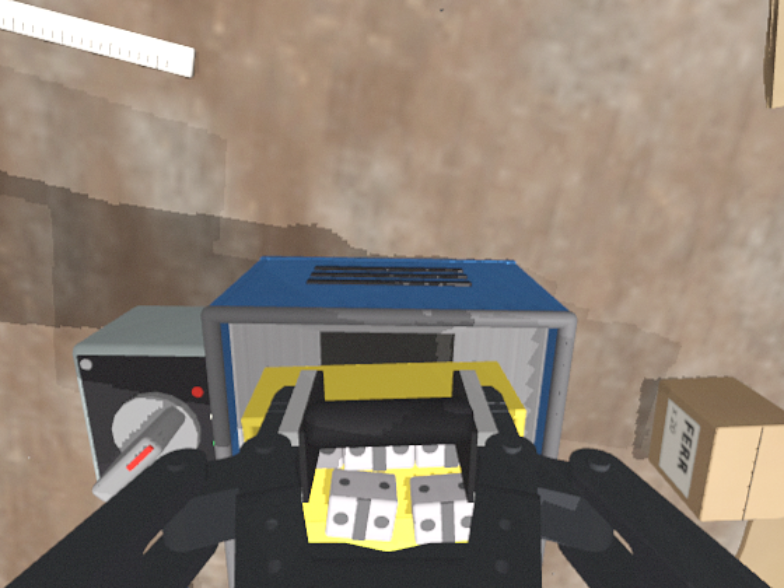

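Run:
```python
from h import *
im=cv2.imread('pics/t13.png')[185:310,400:490]; cv2.imwrite('pics/t13c.png',cv2.resize(im,None,fx=5,fy=5,interpolation=2))
C=np.array([.597,-.08]);d=np.array([.156,-.988]);l=np.array([.988,.156])
for p in((458,212),(468,272)):
    P=atz('top',p[0]/1.4,p[1]/1.4,.148)[:2]-C; print(P@d,P@l)
```

```text
0.06820546793175855 0.04736281031565422
0.06744216040231925 -0.05286868798160934
```

View pics/t13c.png

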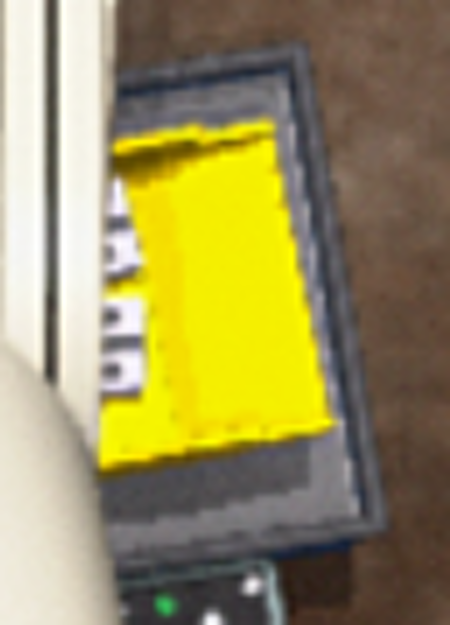

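```bash
python3 -m pendant '[[-1,0,-0.002,-0.01,0],[-1,0,-0.002,-0.012,0],[-1,0,0,-0.01,0],[-1,0,0,-0.004,0],[-1,0,0,0,0]]' 60
python3 - <<'E'
from h import *
s=state(); print(s['ee_pos'],s['ee_rot'],s['contact_force'],s['finger_gap'],s['moment'])
C=np.array([.597,-.08]);d=np.array([.156,-.988]); print((s['ee_pos'][:2]-C)@d)
im=grab_frame('scene')[120:260,210:340]; cv2.imwrite('pics/s14.png',cv2.resize(im[:,:,::-1],None,fx=4,fy=4,interpolation=2))
E
```

```text
clock: 12.1
ee_pos: [0.5854, -0.0081, 0.148]
ee_rot: [-0.006, 0.645, 0.764, 0.011]
contact_force: [-0.3, -0.1, -3.2]
finger_gap: 0.497
[ 0.58542919 -0.00811596  0.14795147] [-0.00600447  0.6450587   0.76402359  0.01145329] [-0.34183309 -0.11002141 -3.23817105] 0.49689664322643545 [ 0.10282136  0.04546306 -0.01782103]
-0.07282647572876096
```

View pics/s14.png

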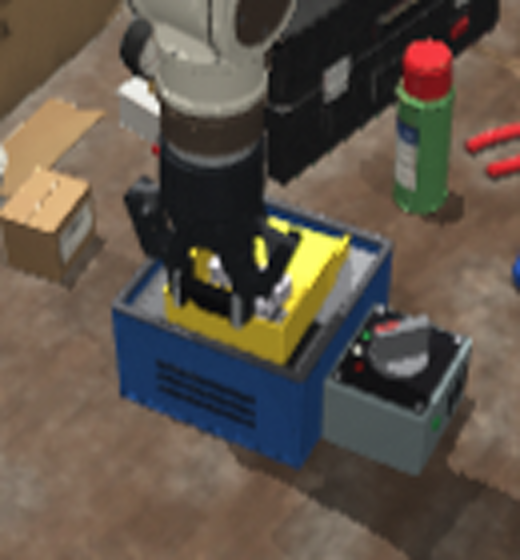

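```bash
python3 -m pendant '[[-1,0.001,-0.005,0,0],[-1,0.001,-0.005,0.001,0],[-1,0.001,-0.005,0.002,0],[-1,0.001,-0.005,0.003,0],[-1,0.001,-0.005,0.003,0]]' 20
python3 - <<'E'
from h import *
s=state(); print(s['ee_pos'],s['ee_rot'],s['contact_force'],s['finger_gap'],s['moment'])
C=np.array([.597,-.08]);d=np.array([.156,-.988]); print((s['ee_pos'][:2]-C)@d)
im=grab_frame('scene')[120:260,210:340]; cv2.imwrite('pics/s15.png',cv2.resize(im[:,:,::-1],None,fx=4,fy=4,interpolation=2))
E
```

```text
clock: 12.57
ee_pos: [0.5871, -0.0169, 0.1583]
ee_rot: [-0.022, 0.643, 0.765, 0.024]
contact_force: [-0.7, 8.7, -4.4]
finger_gap: 0.492
[ 0.587068   -0.01689409  0.15832725] [-0.0217756   0.64301993  0.76516647  0.02390549] [-0.74257348  8.66816615 -4.368866  ] 0.4921353414508278 [ 2.32407963  0.29366244 -0.37253953]
-0.06389802702049599
```

View pics/s15.png

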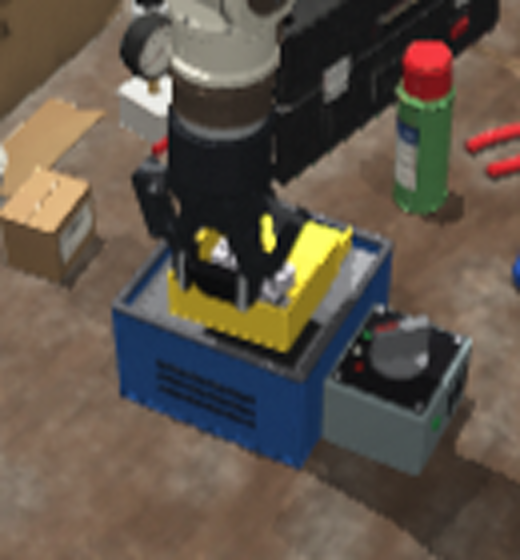

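```bash
cat >> h.py <<'E'
from scipy.spatial.transform import Rotation as Rn
C=np.array([.597,-.08]);dd=np.array([.156,-.988]);ll=np.array([.988,.156])
def rep(k):
    s=state(); M=Rn.from_quat(s['ee_rot'],scalar_first=True).as_matrix(); z=M[:,2]; y=M[:,1]
    p=s['ee_pos'];F=s['contact_force']
    print('t',s['clock'],'s,l,z',((p[:2]-C)@dd).round(4),((p[:2]-C)@ll).round(4),p[2].round(4),'toolz d,l',np.degrees(np.arctan2(z[:2]@dd,-z[2])).round(1),np.degrees(np.arctan2(z[:2]@ll,-z[2])).round(1),'jaw',np.degrees(np.arctan2(y[1],y[0])).round(1),'F d,l,z',(F[:2]@dd).round(1),(F[:2]@ll).round(1),F[2].round(1),'gap',round(s['finger_gap'],3))
    if k:
        im=grab_frame('scene')[120:260,210:340]; cv2.imwrite(f'pics/s{k}.png',cv2.resize(im[:,:,::-1],None,fx=4,fy=4,interpolation=2))
E
python3 -c "
from h import *
rep(0)"
python3 -m pendant '[[-1,0.001,-0.006,0,0],[-1,0.001,-0.006,0,0],[-1,0.001,-0.006,0,0],[-1,0.001,-0.006,0.001,0],[-1,0.001,-0.006,0.001,0]]' 20; python3 -c "
from h import *
rep(16)"
```

```text
t 12.6167 s,l,z -0.0632 0.0002 0.1589 toolz d,l -3.7 0.5 jaw 9.9 F d,l,z -9.1 -0.9 -4.6 gap 0.5
clock: 13.03
ee_pos: [0.5872, -0.0205, 0.1665]
ee_rot: [-0.045, 0.64, 0.766, 0.044]
contact_force: [-3.2, 14.2, 0.0]
finger_gap: 0.496
t 13.0333 s,l,z -0.0603 -0.0004 0.1665 toolz d,l -7.2 0.5 jaw 10.2 F d,l,z -14.5 -1.0 0.0 gap 0.496
```

View pics/s16.png

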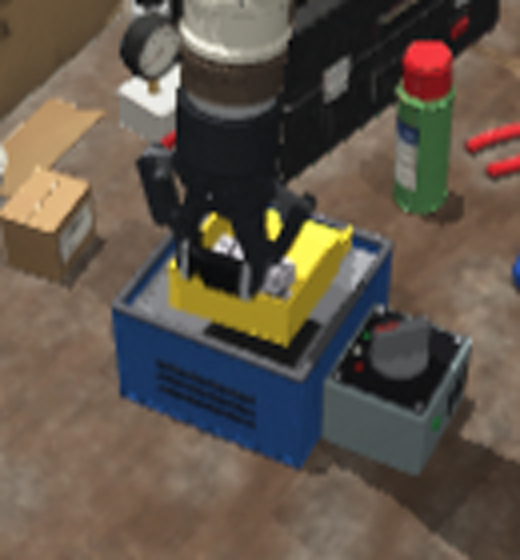

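```bash
python3 -m pendant '[[-1,0.001,-0.007,-0.003,0],[-1,0.001,-0.007,-0.003,0],[-1,0.001,-0.007,-0.002,0],[-1,0.001,-0.007,-0.001,0],[-1,0.001,-0.007,-0.001,0]]' 30; python3 -c "
from h import *
rep(17)"
```

```text
clock: 13.5
ee_pos: [0.5883, -0.0232, 0.1716]
ee_rot: [-0.068, 0.636, 0.765, 0.07]
contact_force: [-4.8, 17.6, 7.6]
finger_gap: 0.497
t 13.5 s,l,z -0.0575 0.0003 0.1716 toolz d,l -11.2 0.9 jaw 10.4 F d,l,z -18.2 -2.0 7.6 gap 0.497
```

View pics/s17.png

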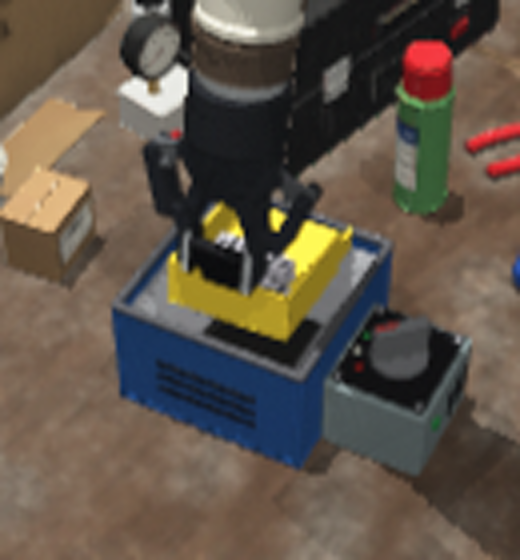

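```bash
python3 -c "
from h import *
save('wrist','w17.png');rep(0)
save('top','t17.png')
im=cv2.imread('pics/t17.png')[185:310,400:490]; cv2.imwrite('pics/t17c.png',cv2.resize(im,None,fx=5,fy=5,interpolation=2))"
```

```text
t 13.6 s,l,z -0.0574 0.0003 0.1718 toolz d,l -11.2 1.0 jaw 10.4 F d,l,z -18.2 -2.0 7.2 gap 0.495
```

View pics/w17.png

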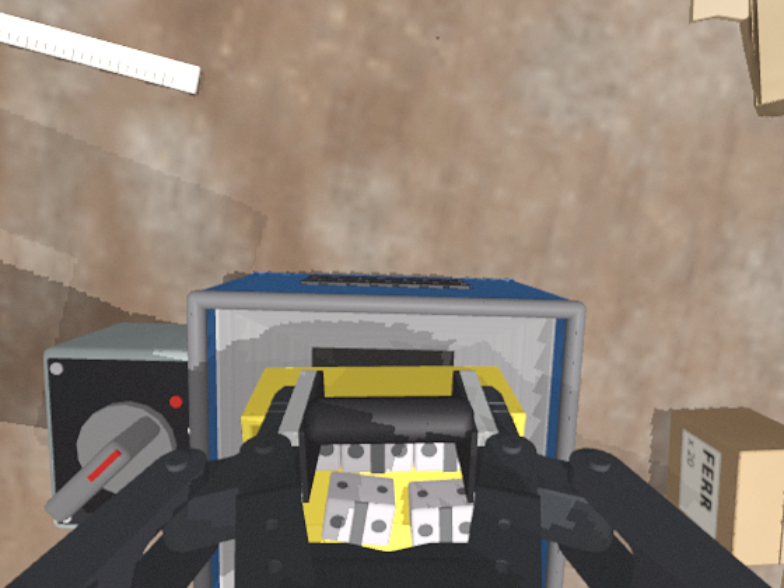

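View pics/t17c.png

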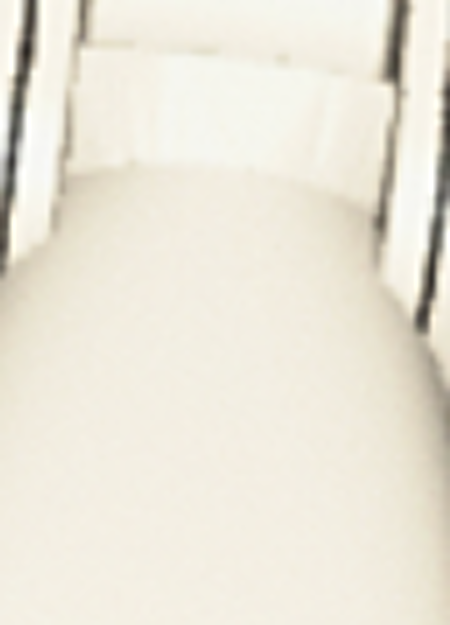

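```bash
python3 -m pendant '[[-1,0.0015,-0.009,0.003,0],[-1,0.0015,-0.009,0.003,0],[-1,0.0015,-0.009,0.003,0],[-1,0.0015,-0.009,0.003,0],[-1,0.0015,-0.009,0.003,0]]' 120; python3 -c "
from h import *
rep(18)"
```

```text
clock: 14.07
ee_pos: [0.5896, -0.0388, 0.1952]
ee_rot: [-0.092, 0.631, 0.765, 0.091]
contact_force: [-1.9, 14.6, -1.0]
finger_gap: 0.496
t 14.0667 s,l,z -0.0419 -0.0009 0.1952 toolz d,l -14.9 0.8 jaw 10.8 F d,l,z -14.7 0.4 -1.0 gap 0.496
```

View pics/s18.png

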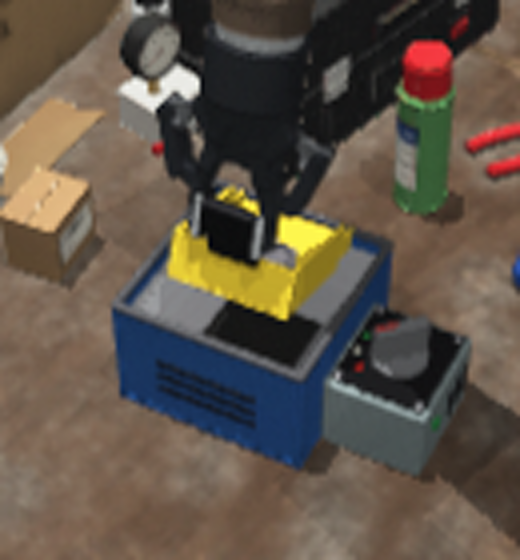

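```bash
python3 -m pendant '[[-1,0.0015,-0.009,-0.002,0],[-1,0.0015,-0.009,0,0],[-1,0.0015,-0.009,0.001,0],[-1,0.0015,-0.009,0.001,0],[-1,0.0015,-0.009,0.001,0]]' 120; python3 -c "
from h import *
rep(19);save('wrist','w19.png')"
```

```text
clock: 14.53
ee_pos: [0.5898, -0.0506, 0.208]
ee_rot: [-0.123, 0.627, 0.76, 0.116]
contact_force: [-4.0, 16.9, 1.5]
finger_gap: 0.496
t 14.5333 s,l,z -0.0302 -0.0026 0.208 toolz d,l -19.4 0.7 jaw 10.7 F d,l,z -17.4 -1.3 1.5 gap 0.496
```

View pics/s19.png

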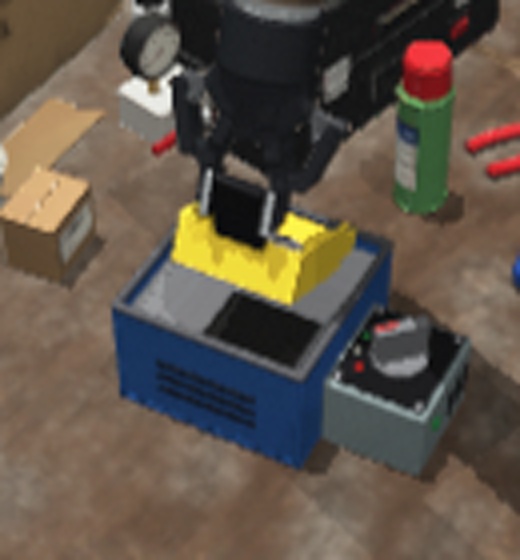

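View pics/w19.png

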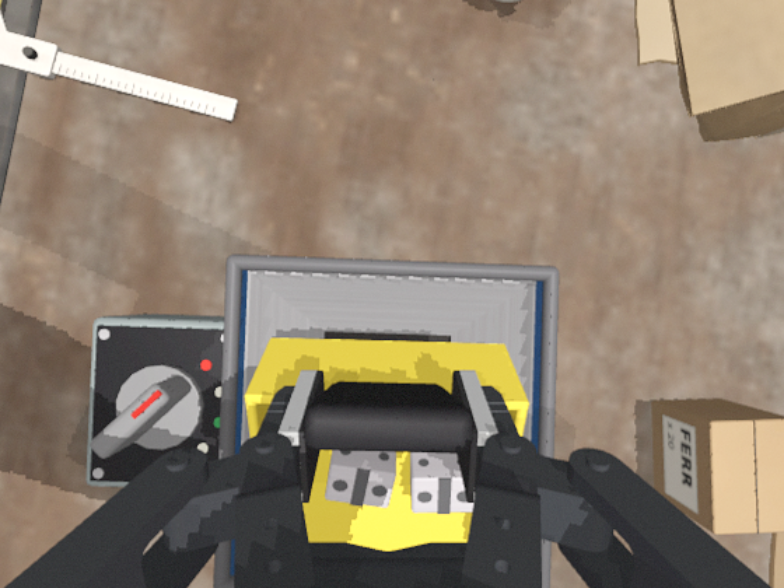

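```bash
python3 -m pendant '[[-1,0.0015,-0.01,0,0],[-1,0.0015,-0.01,0,0],[-1,0.0015,-0.01,0.001,0],[-1,0.0015,-0.01,0.001,0],[-1,0.0015,-0.01,0.001,0]]' 60; python3 -m pendant '[[-1,0.0015,-0.01,0,0],[-1,0.0015,-0.01,0,0],[-1,0.0015,-0.01,0.001,0],[-1,0.0015,-0.01,0,0],[-1,0.0015,-0.01,0,0]]' 60;python3 -c "
from h import *
rep(20);save('wrist','w20.png')"
```

```text
clock: 15.05
ee_pos: [0.5922, -0.0726, 0.2235]
ee_rot: [-0.146, 0.623, 0.757, 0.136]
contact_force: [-4.1, 12.5, -0.1]
finger_gap: 0.498
clock: 15.47
ee_pos: [0.5977, -0.1083, 0.2319]
ee_rot: [-0.158, 0.619, 0.755, 0.147]
contact_force: [-0.4, 6.8, -3.1]
finger_gap: 0.493
t 15.4667 s,l,z 0.0281 -0.0038 0.2319 toolz d,l -24.9 0.6 jaw 11.0 F d,l,z -6.7 0.7 -3.1 gap 0.493
```

View pics/s20.png

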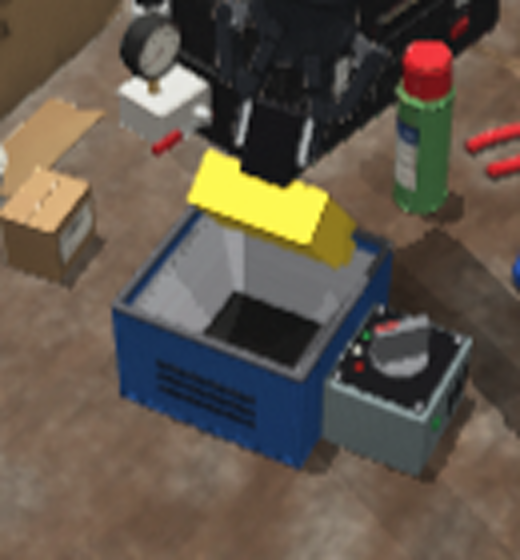

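View pics/w20.png

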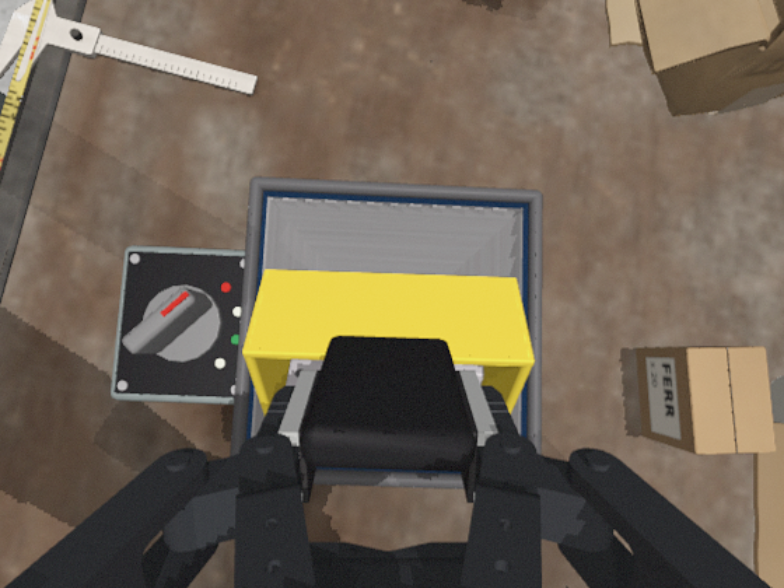

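```bash
python3 -m pendant '[[-1,-0.001,0.007,0,0],[-1,-0.002,0.013,0,0],[-1,-0.002,0.013,0,0],[-1,-0.001,0.007,0,0],[-1,0,0,0,0]]' 120;python3 -c "
from h import *
rep(21);save('wrist','w21.png')"
```

```text
clock: 15.98
ee_pos: [0.5926, -0.0724, 0.2309]
ee_rot: [-0.151, 0.621, 0.756, 0.143]
contact_force: [-0.1, -0.2, -2.7]
finger_gap: 0.49
t 15.9833 s,l,z -0.0082 -0.0031 0.2309 toolz d,l -24.0 0.8 jaw 10.9 F d,l,z 0.2 -0.1 -2.7 gap 0.49
```

View pics/s21.png

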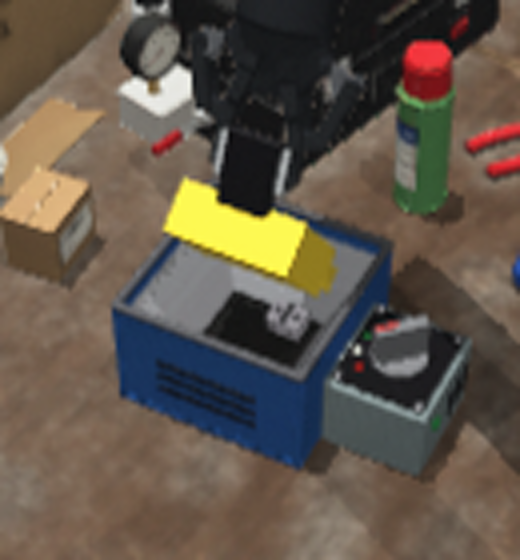

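View pics/w21.png

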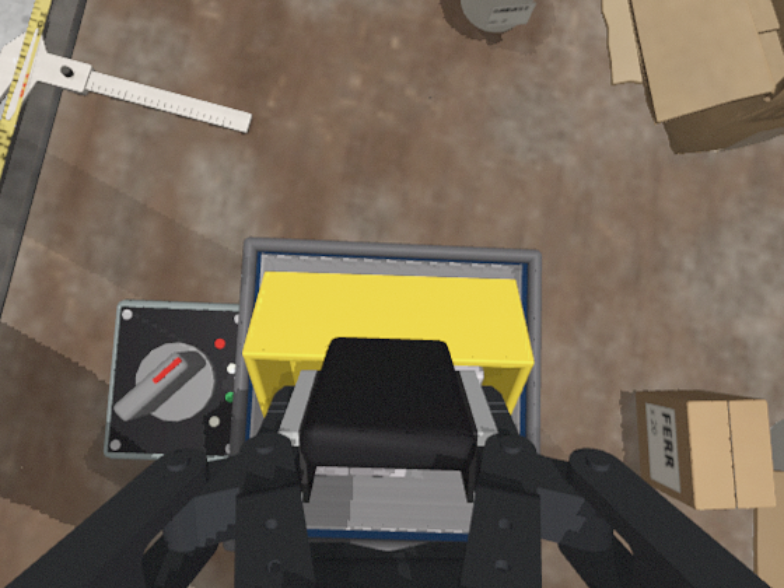

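```bash
python3 -m pendant '[[-1,0.001,-0.007,0,0],[-1,0.002,-0.012,0,0],[-1,0.0015,-0.01,0.001,0],[-1,0.0015,-0.01,0.001,0],[-1,0.0015,-0.01,0.001,0]]' 40;python3 -c "
from h import *
rep(0)"; python3 -m pendant '[[-1,0.0015,-0.01,0,0],[-1,0.0015,-0.01,0,0],[-1,0.0015,-0.01,0.001,0],[-1,0.0015,-0.01,0,0],[-1,0,0,0,0]]' 40;python3 -c "
from h import *
rep(22);save('wrist','w22.png')"
```

```text
clock: 16.5
ee_pos: [0.6011, -0.1236, 0.2356]
ee_rot: [-0.153, 0.62, 0.755, 0.147]
contact_force: [0.4, 4.5, -0.5]
finger_gap: 0.493
t 16.5 s,l,z 0.0437 -0.0028 0.2356 toolz d,l -24.5 1.0 jaw 10.8 F d,l,z -4.4 1.1 -0.5 gap 0.493
clock: 16.92
ee_pos: [0.6078, -0.1623, 0.2377]
ee_rot: [-0.163, 0.622, 0.749, 0.159]
contact_force: [-1.0, 2.6, -2.2]
finger_gap: 0.495
t 16.9167 s,l,z 0.083 -0.0022 0.2377 toolz d,l -26.3 1.4 jaw 10.2 F d,l,z -2.7 -0.6 -2.2 gap 0.495
```

View pics/s22.png

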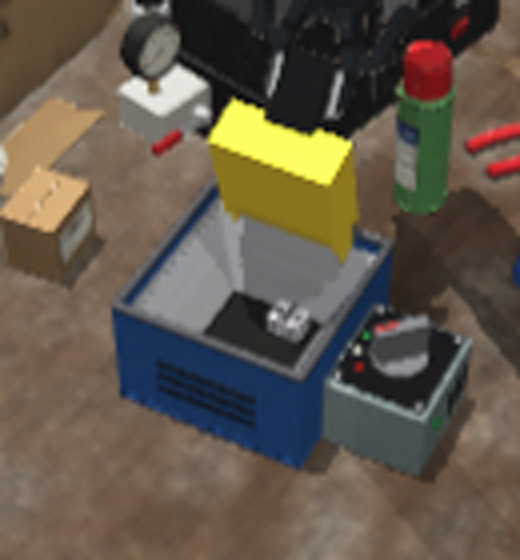

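View pics/w22.png

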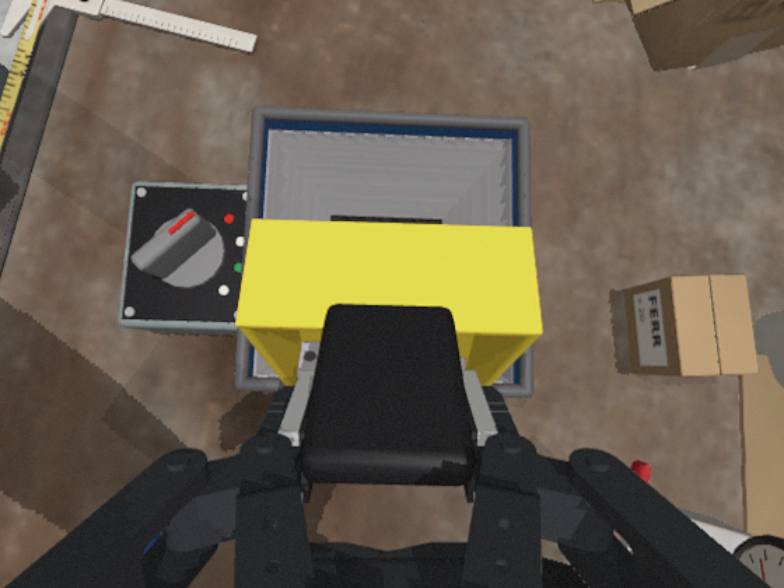

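```bash
python3 -m pendant '[[-1,-0.001,0.008,0,0],[-1,-0.002,0.014,0,0],[-1,-0.002,0.014,0,0],[-1,-0.002,0.014,0,0],[-1,0,0.005,0,0]]' 120;python3 -m pendant '[[-1,0,0,0,0],[-1,0,0,0,0],[-1,0,0,0,0],[-1,0,0,0,0],[-1,0,0,0,0]]'; python3 -c "
from h import *
rep(23);save('wrist','w23.png')"
```

```text
clock: 17.43
ee_pos: [0.6008, -0.11, 0.237]
ee_rot: [-0.158, 0.624, 0.75, 0.155]
contact_force: [0.4, 0.6, -1.8]
finger_gap: 0.494
clock: 17.85
ee_pos: [0.6013, -0.1108, 0.2387]
ee_rot: [-0.154, 0.623, 0.751, 0.154]
contact_force: [-0.4, -0.2, -1.9]
finger_gap: 0.492
t 17.85 s,l,z 0.0311 -0.0005 0.2387 toolz d,l -25.2 1.7 jaw 10.2 F d,l,z 0.1 -0.4 -1.9 gap 0.492
```

View pics/s23.png

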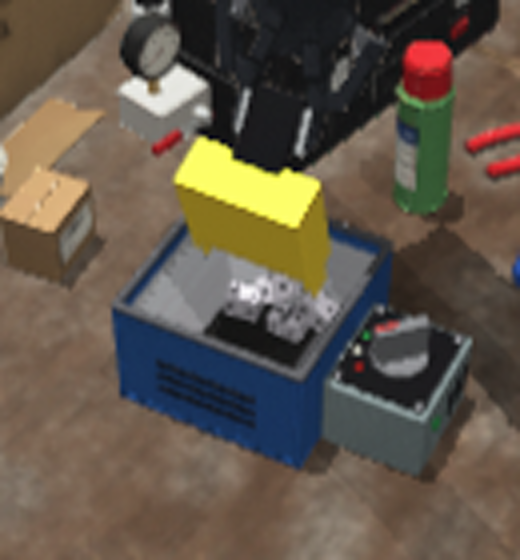

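View pics/w23.png

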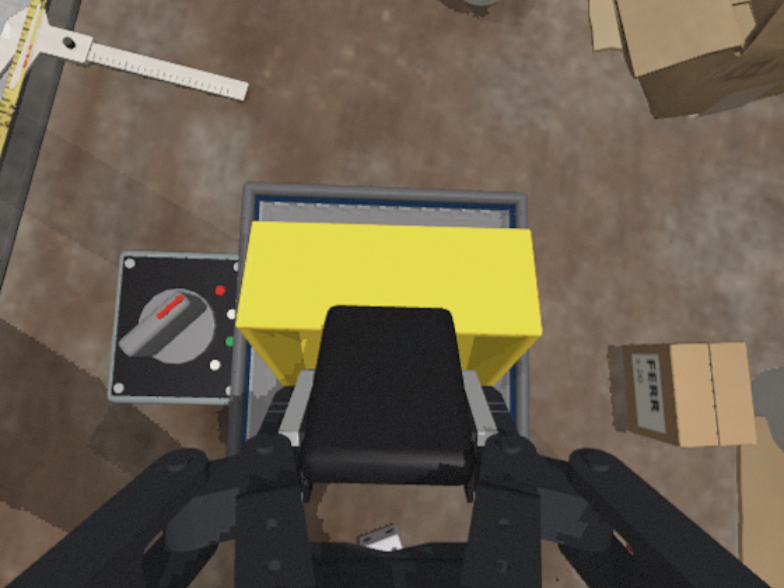

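Run:
```python
from h import *
for z in (.0,.03,.06,.11):
    P=atz('wrist',380/1.4,540/1.4,z); print(z,P.round(3),(P[:2]-C)@dd,(P[:2]-C)@ll)
im=grab_frame('scene')
P=[.62,-.2,.01]
cv2.imwrite('pics/s24.png',cv2.resize(im[90:230,230:420,::-1],None,fx=4,fy=4,interpolation=2))
save('top','t24.png')
```

```text
0.0 [ 0.627 -0.234  0.   ] 0.15703758458547915 0.005780606389785154
0.03 [ 0.624 -0.223  0.03 ] 0.14580034450179408 0.004796158968641541
0.06 [ 0.622 -0.212  0.06 ] 0.13456310441810895 0.0038117115474980453
0.11 [ 0.617 -0.194  0.11 ] 0.11583437094530051 0.002170965845592064
```

View pics/s24.png

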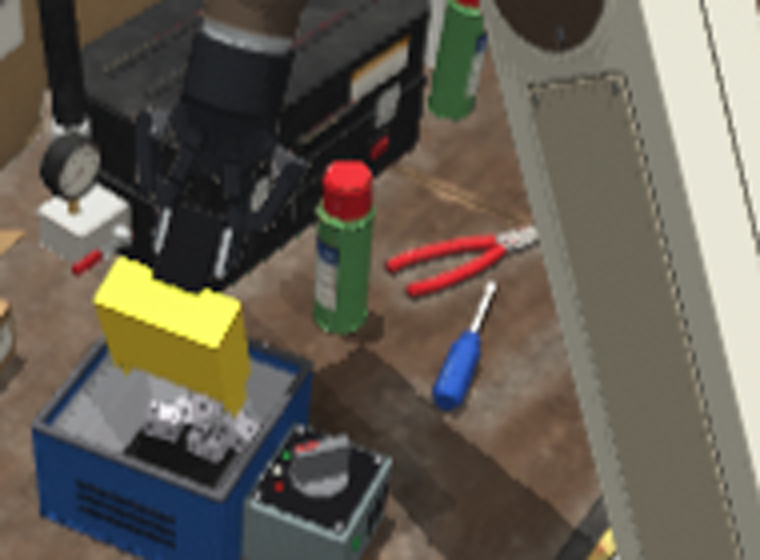

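View pics/t24.png

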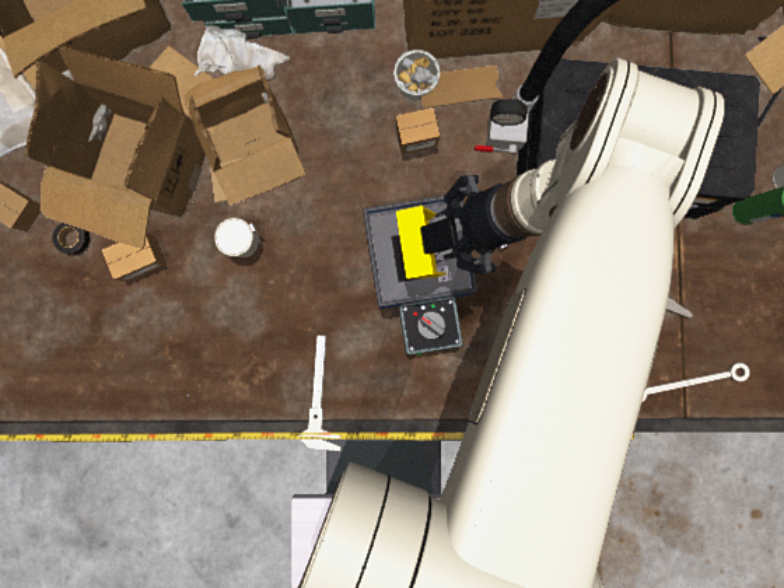

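```bash
python3 -m pendant '[[-1,-0.001,0.01,0,0],[-1,-0.002,0.013,0,0],[-1,-0.0015,0.01,0,0],[-1,-0.0015,0.01,0,0],[-1,-0.0015,0.01,0,0]]' 120;python3 -c "
from h import *
rep(0)"; python3 -m pendant '[[-1,-0.0015,0.01,0,0],[-1,-0.0015,0.01,0,0],[-1,-0.0015,0.01,0,0],[-1,-0.0015,0.01,0,0],[-1,-0.0015,0.01,0,0]]';python3 -c "
from h import *
rep(25)"
```

```text
clock: 18.47
ee_pos: [0.5932, -0.0562, 0.2371]
ee_rot: [-0.155, 0.625, 0.75, 0.154]
contact_force: [-0.3, -0.1, -1.4]
finger_gap: 0.496
t 18.4667 s,l,z -0.0241 -0.0001 0.2371 toolz d,l -25.2 1.7 jaw 9.9 F d,l,z 0.1 -0.3 -1.4 gap 0.496
clock: 18.88
ee_pos: [0.5858, -0.0045, 0.2385]
ee_rot: [-0.149, 0.625, 0.751, 0.151]
contact_force: [0.9, -7.3, -0.7]
finger_gap: 0.496
t 18.8833 s,l,z -0.0764 0.0007 0.2385 toolz d,l -24.5 1.8 jaw 10.0 F d,l,z 7.4 -0.2 -0.7 gap 0.496
```

View pics/s25.png

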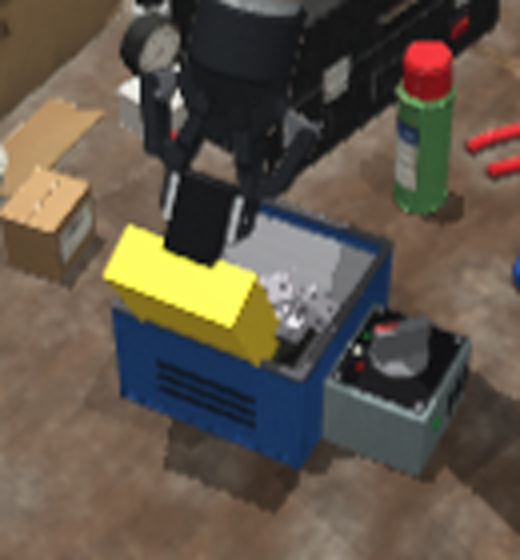

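```bash
python3 -m pendant '[[-1,0.001,-0.005,0.01,0],[-1,0,0,0.02,0],[-1,0,0,0.03,0],[-1,0,0,0.03,0],[-1,0,0,0.01,0]]' 120;python3 -m pendant '[[-1,-0.01,0.016,0,0],[-1,-0.019,0.029,0,0],[-1,-0.019,0.029,0,0],[-1,-0.019,0.029,0,0],[-1,-0.019,0.029,0,0]]'; python3 -m pendant '[[-1,-0.019,0.029,0,0],[-1,-0.019,0.029,0,0],[-1,-0.01,0.015,0,0],[-1,0,0,0,0],[-1,0,0,0,0]]';python3 - <<'E'
from h import *
rep(0);save('wrist','w26.png');save('scene','s26.png');save('top','t26.png'); print(state()['ee_pos'],state()['joints'].round(2))
E
```

```text
clock: 19.35
ee_pos: [0.5823, -0.0028, 0.3391]
ee_rot: [-0.155, 0.623, 0.752, 0.15]
contact_force: [-0.1, 0.1, -0.8]
finger_gap: 0.497
clock: 19.77
ee_pos: [0.498, 0.1303, 0.3412]
ee_rot: [-0.153, 0.627, 0.749, 0.153]
contact_force: [0.9, 0.9, -1.8]
finger_gap: 0.494
clock: 20.18
ee_pos: [0.4391, 0.2133, 0.3427]
ee_rot: [-0.156, 0.623, 0.751, 0.155]
contact_force: [-0.0, 0.1, -1.2]
finger_gap: 0.495
t 20.1833 s,l,z -0.3144 -0.1102 0.3427 toolz d,l -25.4 1.6 jaw 10.2 F d,l,z -0.1 -0.0 -1.2 gap 0.495
[0.44081494 0.21196297 0.34237431] [0.19 0.13 0.05 1.44 0.44 1.59]
```

View pics/s26.png

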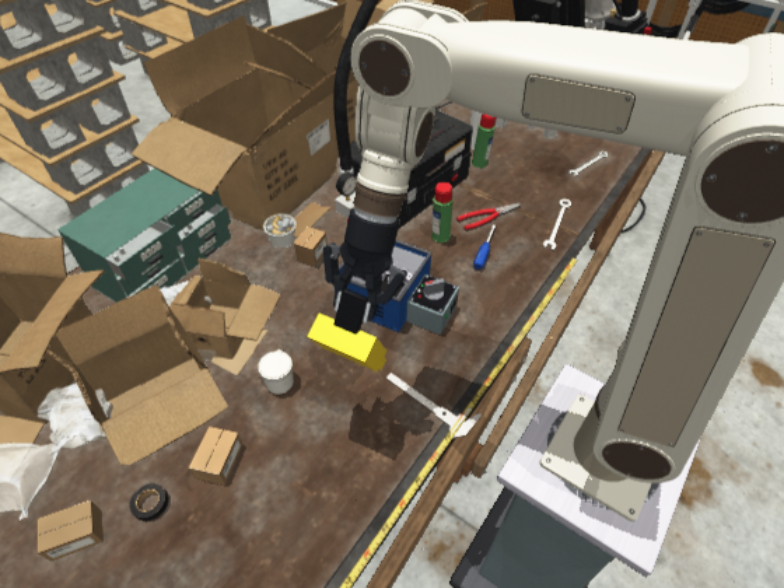

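View pics/t26.png

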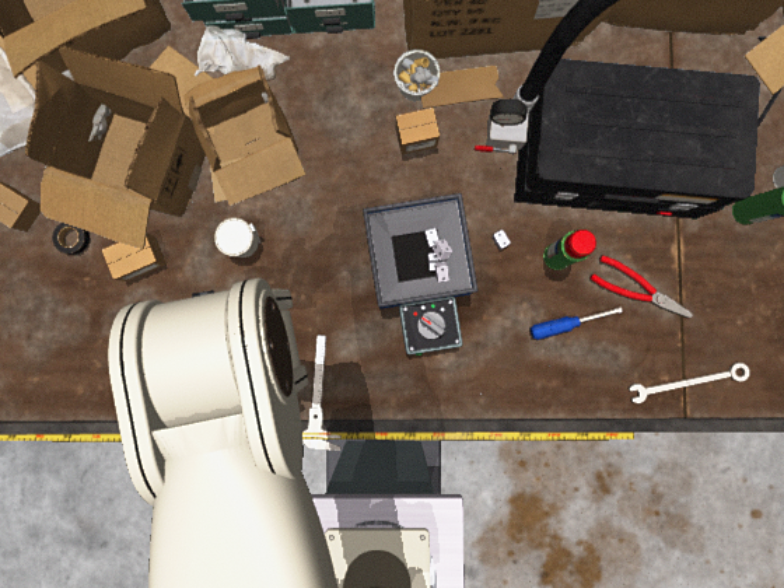

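```bash
python3 -m pendant '[[-1,0.004,0,-0.02,0],[-1,0.004,0,-0.04,0],[-1,0.004,0,-0.04,0],[-1,0,0,-0.04,0],[-1,0,0,-0.03,0]]' 120;python3 - <<'E'
from h import *
rep(0);save('wrist','w27.png'); im=grab_frame('scene')
cv2.imwrite('pics/s27.png',cv2.resize(im[200:340,190:330,::-1],None,fx=4,fy=4,interpolation=2)); print(state()['ee_pos'])
E
```

```text
clock: 20.75
ee_pos: [0.464, 0.2082, 0.1757]
ee_rot: [-0.148, 0.626, 0.748, 0.165]
contact_force: [-0.2, -0.4, -1.9]
finger_gap: 0.493
t 20.75 s,l,z -0.3055 -0.0864 0.1757 toolz d,l -25.4 3.3 jaw 9.4 F d,l,z 0.4 -0.2 -1.9 gap 0.493
[0.46060996 0.20760362 0.17292026]
```

View pics/s27.png

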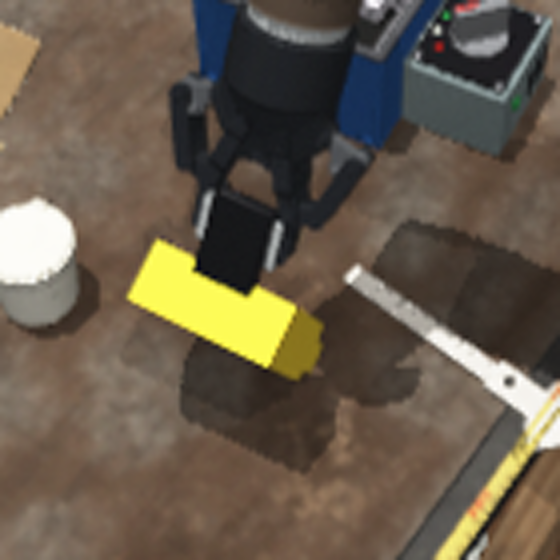

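View pics/w27.png

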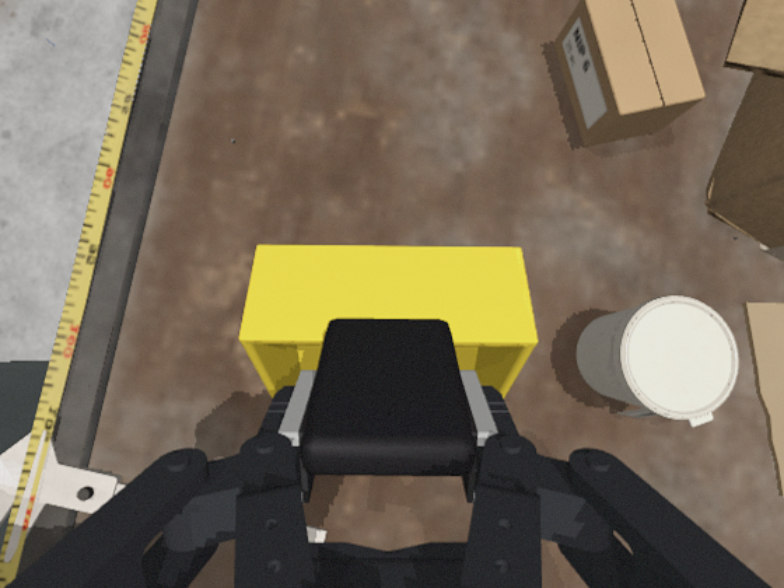

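```bash
python3 -m pendant '[[-1,0,0,-0.008,0],[-1,0,0,-0.01,0],[-1,-0.001,0.005,-0.006,0],[-1,-0.002,0.012,-0.004,0],[-1,-0.002,0.012,-0.003,0]]' 20;python3 - <<'E'
from h import *
rep(0)
E
python3 -m pendant '[[-1,-0.002,0.012,-0.005,0],[-1,-0.002,0.012,-0.006,0],[-1,-0.002,0.011,-0.006,0],[-1,-0.002,0.010,-0.006,0],[-1,0,0,0,0]]' 20;python3 - <<'E'
from h import *
rep(0);save('wrist','w28.png'); im=grab_frame('scene')
cv2.imwrite('pics/s28.png',cv2.resize(im[200:340,190:330,::-1],None,fx=4,fy=4,interpolation=2)); print(state()['ee_pos'])
E
```

```text
clock: 21.27
ee_pos: [0.4641, 0.2347, 0.1468]
ee_rot: [-0.146, 0.629, 0.745, 0.165]
contact_force: [-1.6, -7.0, 7.3]
finger_gap: 0.492
t 21.2667 s,l,z -0.3317 -0.0822 0.1468 toolz d,l -25.3 3.6 jaw 8.9 F d,l,z 6.6 -2.6 7.3 gap 0.492
clock: 21.68
ee_pos: [0.4621, 0.2853, 0.1374]
ee_rot: [-0.142, 0.629, 0.744, 0.174]
contact_force: [-0.5, 1.2, -1.9]
finger_gap: 0.496
t 21.6833 s,l,z -0.382 -0.0763 0.1374 toolz d,l -25.6 4.8 jaw 8.6 F d,l,z -1.3 -0.3 -1.9 gap 0.496
[0.46317988 0.28479477 0.13785527]
```

View pics/s28.png

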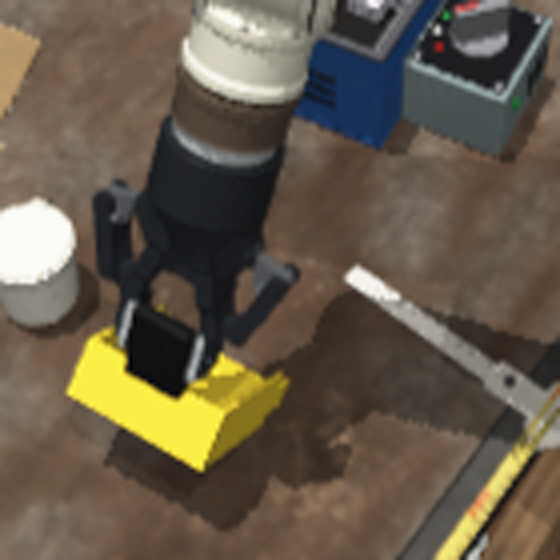

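View pics/w28.png

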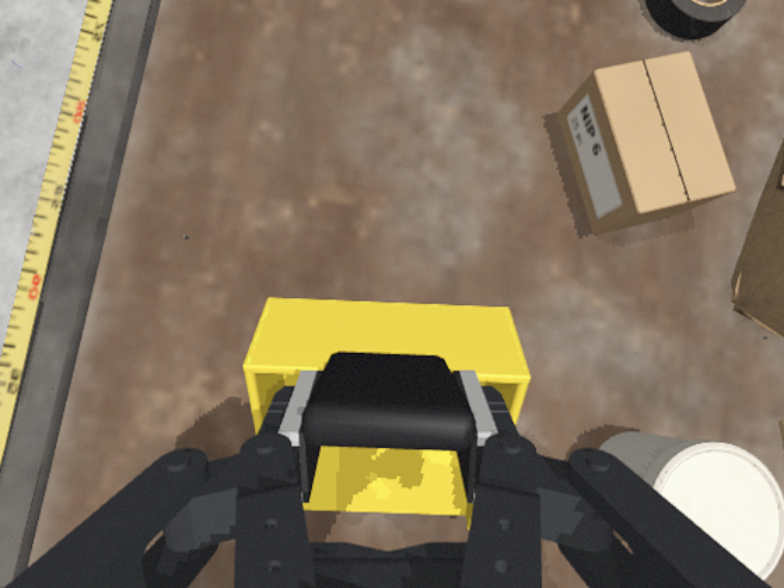

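```bash
python3 -m pendant '[[-1,-0.001,0.006,-0.01,0],[-1,-0.001,0.006,-0.012,0],[-1,-0.001,0.006,-0.011,0],[-1,-0.001,0.006,-0.010,0],[-1,0,0.006,-0.008,0]]' 20;python3 - <<'E'
from h import *
rep(0);save('wrist','w29.png'); im=grab_frame('scene')
cv2.imwrite('pics/s29.png',cv2.resize(im[200:340,190:330,::-1],None,fx=4,fy=4,interpolation=2)); print(state()['ee_pos'])
E
```

```text
clock: 22.2
ee_pos: [0.4693, 0.3258, 0.1076]
ee_rot: [-0.145, 0.626, 0.741, 0.195]
contact_force: [-3.9, -0.2, 5.3]
finger_gap: 0.492
t 22.2 s,l,z -0.4209 -0.0629 0.1076 toolz d,l -27.6 6.6 jaw 8.2 F d,l,z -0.4 -3.9 5.3 gap 0.492
[0.46935052 0.32635614 0.10716422]
```

View pics/s29.png

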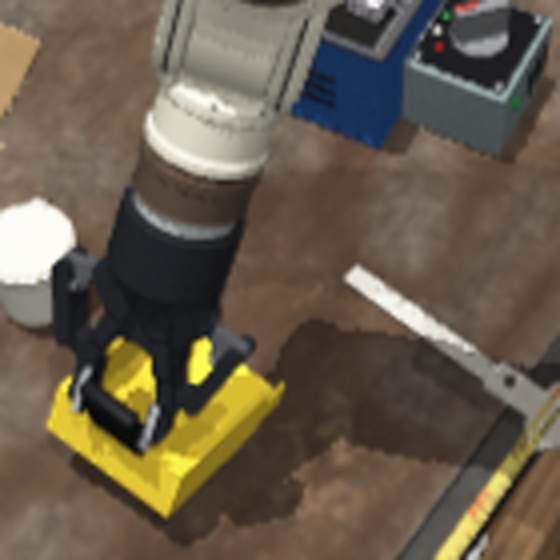

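View pics/w29.png

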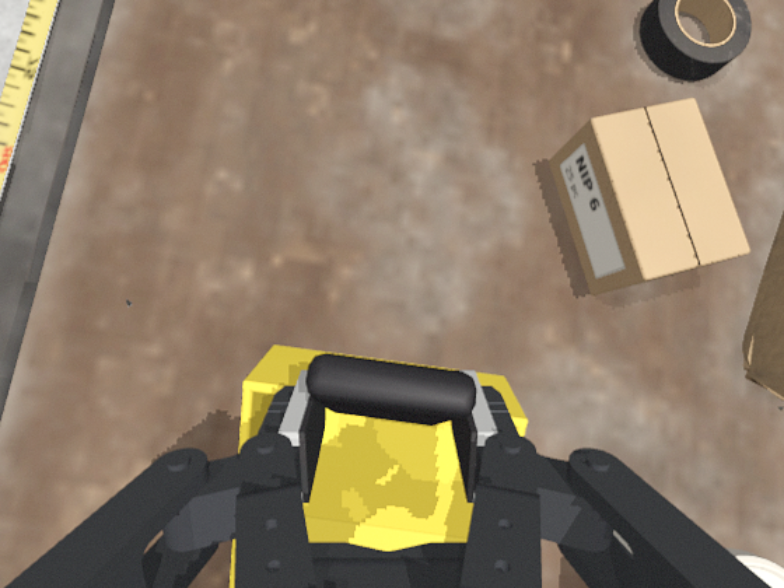

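```bash
python3 -m pendant '[[-1,-0.002,0.004,-0.008,0],[-1,-0.002,0.004,-0.008,0],[-1,-0.002,0.004,-0.008,0],[-1,-0.002,0.004,-0.008,0],[-1,-0.001,0.003,-0.006,0]]' 20;python3 - <<'E'
from h import *
rep(0);save('wrist','w30.png'); im=grab_frame('scene')
cv2.imwrite('pics/s30.png',cv2.resize(im[200:340,190:330,::-1],None,fx=4,fy=4,interpolation=2)); print(state()['ee_pos'])
E
```

```text
clock: 22.72
ee_pos: [0.4673, 0.3524, 0.0829]
ee_rot: [-0.148, 0.623, 0.739, 0.208]
contact_force: [-1.6, 1.0, 4.7]
finger_gap: 0.493
t 22.7167 s,l,z -0.4474 -0.0607 0.0829 toolz d,l -28.9 7.7 jaw 7.9 F d,l,z -1.3 -1.4 4.7 gap 0.493
[0.46762245 0.35245864 0.08271181]
```

View pics/s30.png

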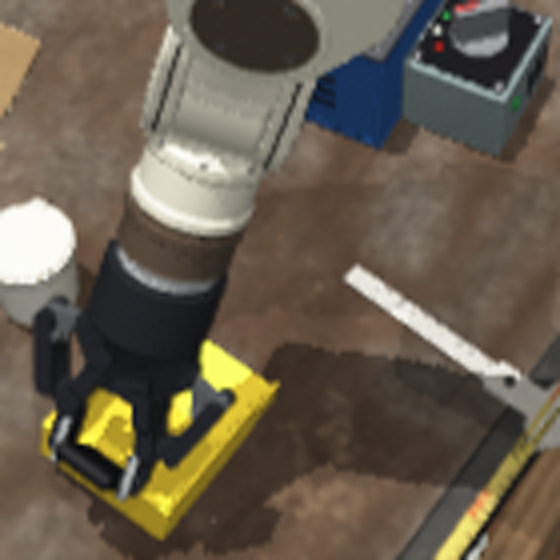

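View pics/w30.png

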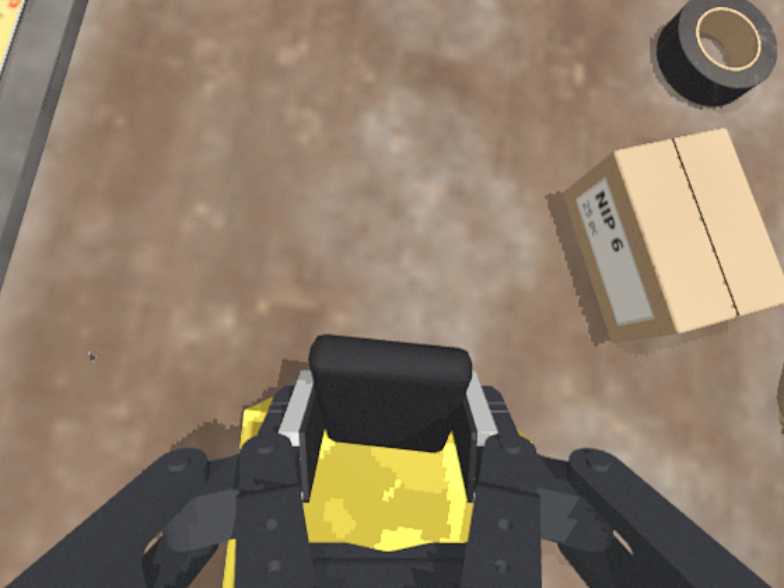

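```bash
python3 -m pendant '[[-1,-0.002,0.002,-0.007,0],[-1,-0.002,0.002,-0.007,0],[-1,-0.002,0.002,-0.006,0],[-1,-0.001,0,-0.005,0],[-1,0,0,-0.003,0]]' 20;python3 - <<'E'
from h import *
rep(0);save('wrist','w31.png'); im=grab_frame('scene')
cv2.imwrite('pics/s31.png',cv2.resize(im[200:340,190:330,::-1],None,fx=4,fy=4,interpolation=2)); print(state()['ee_pos'])
E
```

```text
clock: 23.23
ee_pos: [0.4675, 0.3649, 0.0709]
ee_rot: [-0.152, 0.62, 0.737, 0.221]
contact_force: [-8.3, -11.1, 18.0]
finger_gap: 0.497
t 23.2333 s,l,z -0.4598 -0.0586 0.0709 toolz d,l -30.3 8.7 jaw 7.7 F d,l,z 9.7 -10.0 18.0 gap 0.497
[0.46745833 0.36459872 0.07096616]
```

View pics/s31.png

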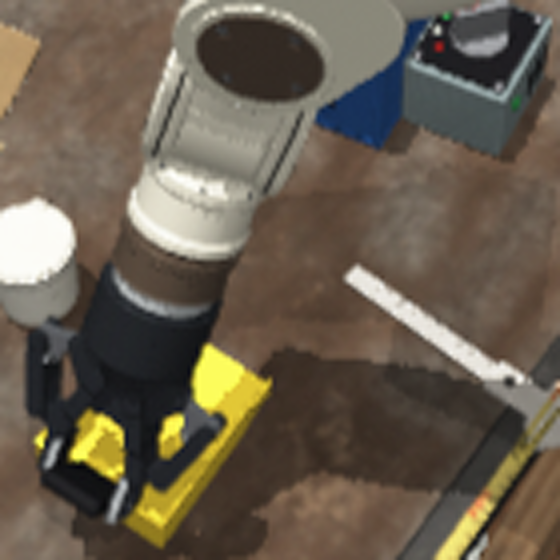

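View pics/w31.png

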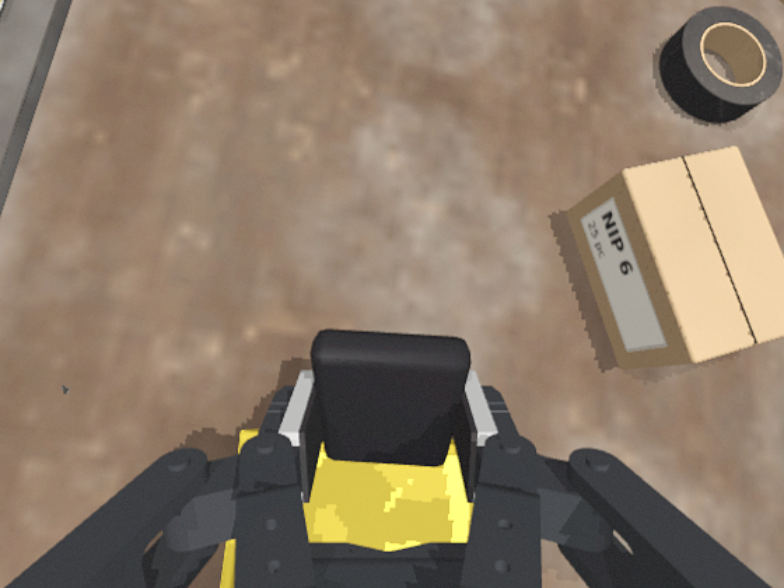

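```bash
python3 -m pendant '[[0.3,0,0,0,0],[0.6,0,0,0,0],[1,0,0,0,0],[1,0,0,0,0],[1,0,0,0,0]]' 20; python3 -c "
from h import *
rep(0)"; python3 -m pendant '[[1,0,0,0.005,0],[1,0,0,0.015,0],[1,0,0,0.03,0],[1,0,0,0.04,0],[1,0,0,0.04,0]]';python3 - <<'E'
from h import *
rep(0);save('wrist','w32.png'); im=grab_frame('scene')
cv2.imwrite('pics/s32.png',cv2.resize(im[200:340,190:330,::-1],None,fx=4,fy=4,interpolation=2)); print(state()['ee_pos'])
E
```

```text
clock: 23.75
ee_pos: [0.4723, 0.3641, 0.0757]
ee_rot: [-0.149, 0.62, 0.736, 0.226]
contact_force: [0.3, -0.3, 0.5]
finger_gap: 1.001
t 23.75 s,l,z -0.4583 -0.0539 0.0757 toolz d,l -30.5 9.3 jaw 7.5 F d,l,z 0.4 0.2 0.5 gap 1.001
clock: 24.17
ee_pos: [0.4644, 0.3599, 0.1969]
ee_rot: [-0.154, 0.624, 0.736, 0.214]
contact_force: [2.2, 0.4, 0.3]
finger_gap: 0.999
t 24.1667 s,l,z -0.4554 -0.0624 0.1969 toolz d,l -29.8 7.8 jaw 7.6 F d,l,z -0.0 2.2 0.3 gap 0.999
[0.4695212  0.36272649 0.20526443]
```

View pics/s32.png

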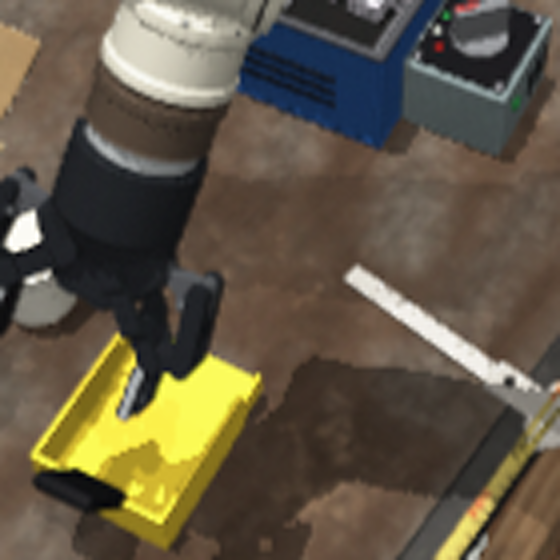

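View pics/w32.png

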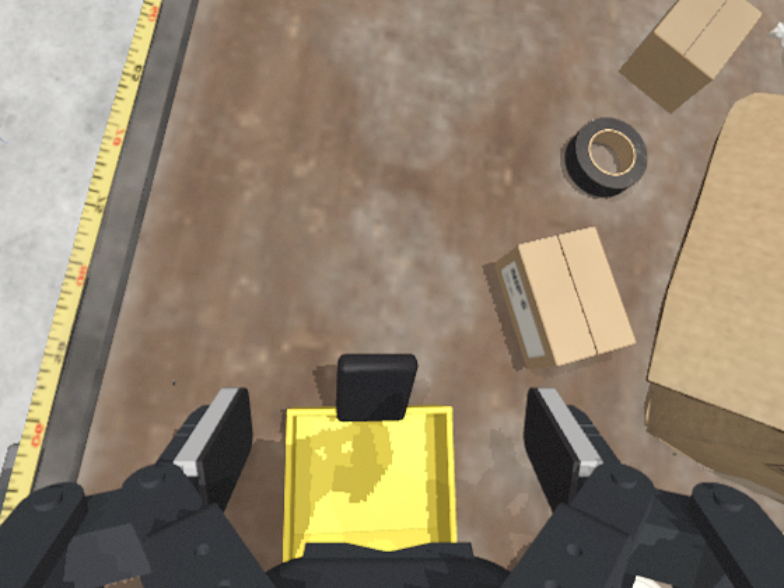

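```bash
python3 -m pendant '[[-1,0.004,-0.014,0.02,0],[-1,0.01,-0.035,0.02,0],[-1,0.01,-0.036,0.01,0],[-1,0.011,-0.038,0,0],[-1,0.011,-0.038,0,0]]' 20; python3 -m pendant '[[-1,0.011,-0.038,0,0],[-1,0.011,-0.038,0,0],[-1,0.011,-0.038,0,0],[-1,0.011,-0.038,0,0],[-1,0.011,-0.038,0,0]]'; python3 -m pendant '[[-1,0.011,-0.038,0,0],[-1,0.008,-0.028,0,0],[-1,0,0,-0.01,0],[-1,0,0,-0.01,0],[-1,0,0,0,0]]' ;python3 - <<'E'
from h import *
rep(33);save('wrist','w33.png'); print(state()['ee_pos'])
E
```

```text
clock: 24.68
ee_pos: [0.5135, 0.2039, 0.2613]
ee_rot: [-0.151, 0.613, 0.742, 0.224]
contact_force: [0.4, -0.7, -0.4]
finger_gap: 0.3
clock: 25.1
ee_pos: [0.57, 0.0054, 0.2626]
ee_rot: [-0.149, 0.612, 0.743, 0.226]
contact_force: [0.5, 0.2, -0.2]
finger_gap: 0.001
clock: 25.52
ee_pos: [0.592, -0.0738, 0.2373]
ee_rot: [-0.148, 0.616, 0.74, 0.226]
contact_force: [0.4, 0.5, -0.7]
finger_gap: 0.004
t 25.5167 s,l,z -0.0069 -0.004 0.2373 toolz d,l -30.4 9.3 jaw 8.1 F d,l,z -0.5 0.5 -0.7 gap 0.004
[ 0.59204615 -0.07248879  0.23924725]
```

View pics/w33.png

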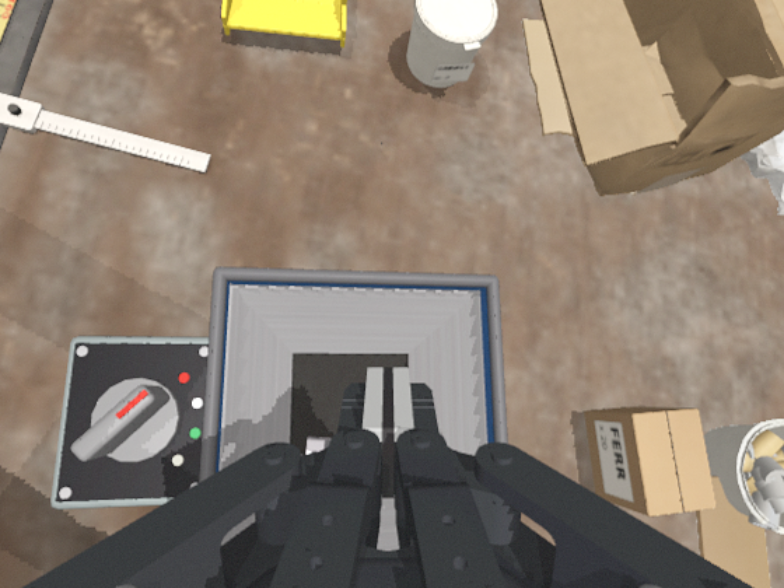

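```bash
python3 -m pendant '[[-1,0,0.006,-0.02,0],[-1,-0.001,0.01,-0.035,0],[-1,-0.001,0.01,-0.035,0],[-1,-0.001,0.01,-0.025,0],[-1,-0.001,0.01,-0.01,0]]' 20; python3 -c "
from h import *
rep(0)"; python3 -m pendant '[[-1,0,0.009,0,0],[-1,0,0.009,0,0],[-1,0,0.009,0,0],[-1,0,0.009,0,0],[-1,0,0.009,0,0]]';python3 - <<'E'
from h import *
rep(34)
E
```

```text
clock: 26.03
ee_pos: [0.5898, -0.0197, 0.1193]
ee_rot: [-0.141, 0.611, 0.745, 0.23]
contact_force: [-0.0, 0.5, 0.4]
finger_gap: 0.003
t 26.0333 s,l,z -0.0607 0.0023 0.1193 toolz d,l -30.2 10.0 jaw 8.7 F d,l,z -0.5 0.0 0.4 gap 0.003
clock: 26.45
ee_pos: [0.5886, -0.013, 0.1187]
ee_rot: [-0.107, 0.625, 0.749, 0.193]
contact_force: [-4.8, -28.1, 2.6]
finger_gap: 0.001
t 26.45 s,l,z -0.0675 0.0021 0.1187 toolz d,l -24.2 9.2 jaw 8.5 F d,l,z 27.1 -9.1 2.6 gap 0.001
```

View pics/s34.png

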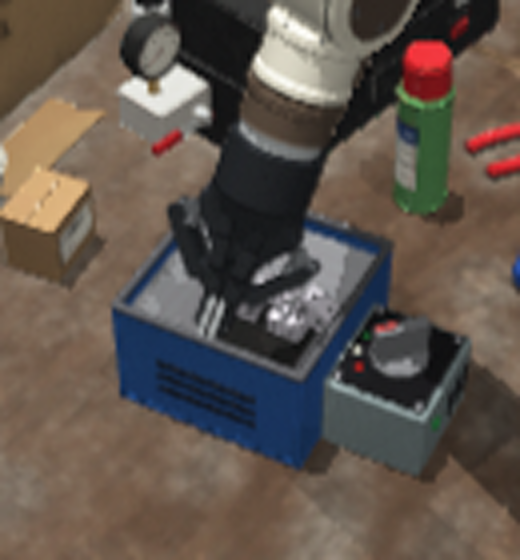

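```bash
python3 -m pendant '[[-1,0.001,0.009,0,0],[-1,0.001,0.009,0,0],[-1,0.001,0.009,0,0],[-1,0.001,0.009,0,0],[-1,0.001,0.009,0,0]]' 20; python3 -c "
from h import *
rep(0)"; python3 -m pendant '[[-1,0.001,0.009,0,0],[-1,0.001,0.009,0,0],[-1,0.001,0.009,0,0],[-1,0.001,0.009,0,0],[-1,0.001,0.009,0,0]]';python3 - <<'E'
from h import *
rep(0)
E
```

```text
clock: 26.92
ee_pos: [0.5906, -0.0082, 0.122]
ee_rot: [-0.075, 0.64, 0.748, 0.158]
contact_force: [-1.2, -5.6, 5.6]
finger_gap: 0.003
t 26.9167 s,l,z -0.0719 0.0049 0.122 toolz d,l -18.5 8.6 jaw 7.5 F d,l,z 5.3 -2.1 5.6 gap 0.003
clock: 27.33
ee_pos: [0.5974, 0.0413, 0.1302]
ee_rot: [-0.07, 0.639, 0.749, 0.161]
contact_force: [0.3, 0.3, 0.4]
finger_gap: 0.002
t 27.3333 s,l,z -0.1197 0.0193 0.1302 toolz d,l -18.3 9.2 jaw 7.7 F d,l,z -0.2 0.3 0.4 gap 0.002
```

```bash
python3 -m pendant '[[-1,0,-0.015,0.02,0],[-1,0,-0.03,0,0],[-1,-0.003,-0.02,0,0],[-1,-0.003,0,-0.03,0],[-1,-0.003,0,-0.02,0]]' 20; python3 -c "
from h import *
rep(0)"; python3 -m pendant '[[-1,0,0.006,-0.012,0],[-1,0,0.009,-0.002,0],[-1,0,0.009,-0.002,0],[-1,0,0.009,-0.002,0],[-1,0,0.009,-0.002,0]]';python3 - <<'E'
from h import *
rep(0)
E
```

```text
clock: 27.75
ee_pos: [0.5925, -0.0143, 0.1054]
ee_rot: [-0.067, 0.631, 0.755, 0.164]
contact_force: [-3.5, -10.9, 22.7]
finger_gap: 0.001
t 27.75 s,l,z -0.0656 0.0058 0.1054 toolz d,l -18.4 9.5 jaw 8.7 F d,l,z 10.2 -5.2 22.7 gap 0.001
clock: 28.17
ee_pos: [0.5983, -0.0176, 0.0969]
ee_rot: [-0.027, 0.648, 0.749, 0.134]
contact_force: [-13.0, -28.5, 18.7]
finger_gap: 0.0
t 28.1667 s,l,z -0.0615 0.011 0.0969 toolz d,l -12.4 9.9 jaw 7.2 F d,l,z 26.1 -17.3 18.7 gap 0.0
```

```bash
python3 -m pendant '[[-1,0,0.009,0,0],[-1,0,0.009,0,0],[-1,0,0.009,-0.001,0],[-1,0,0.009,-0.001,0],[-1,0,0.009,-0.001,0]]' 20; python3 -c "
from h import *
rep(0)"; python3 -m pendant '[[-1,0,0.009,-0.001,0],[-1,0,0.009,-0.001,0],[-1,0,0.009,-0.001,0],[-1,0,0.007,0,0],[-1,0,0,0,0]]';python3 - <<'E'
from h import *
rep(0)
E
```

```text
clock: 28.58
ee_pos: [0.5976, -0.0166, 0.0982]
ee_rot: [0.008, 0.665, 0.74, 0.097]
contact_force: [-6.5, -26.4, 11.2]
finger_gap: 0.0
t 28.5833 s,l,z -0.0625 0.0105 0.0982 toolz d,l -6.3 9.2 jaw 5.6 F d,l,z 25.0 -10.5 11.2 gap 0.0
clock: 29.0
ee_pos: [0.597, -0.0175, 0.0997]
ee_rot: [0.037, 0.677, 0.732, 0.067]
contact_force: [-0.4, 0.6, 0.9]
finger_gap: -0.0
t 29.0 s,l,z -0.0617 0.0098 0.0997 toolz d,l -1.4 8.7 jaw 4.2 F d,l,z -0.7 -0.3 0.9 gap -0.0
```

```bash
python3 -m pendant '[[-1,0.005,-0.01,0.004,0],[-1,0.018,-0.003,0.002,0],[-1,0.018,0.003,0,0],[-1,0.012,0.002,0,0],[-1,0.009,0.001,0,0]]' 20; python3 -c "
from h import *
rep(0)"; python3 -m pendant '[[-1,0.009,0.001,0,0],[-1,0.009,0.001,0,0],[-1,0.009,0.001,0,0],[-1,0.009,0.001,0,0],[-1,0.009,0.001,0,0]]';python3 - <<'E'
from h import *
rep(35); print(state()['joints'].round(2))
E
```

```text
clock: 29.42
ee_pos: [0.6557, -0.0208, 0.1051]
ee_rot: [0.032, 0.676, 0.734, 0.064]
contact_force: [-33.4, -7.8, 22.2]
finger_gap: -0.002
t 29.4167 s,l,z -0.0493 0.0672 0.1051 toolz d,l -1.8 8.0 jaw 4.5 F d,l,z 2.4 -34.2 22.2 gap -0.002
clock: 29.83
ee_pos: [0.6553, -0.0206, 0.103]
ee_rot: [-0.0, 0.679, 0.734, 0.026]
contact_force: [-26.2, -5.4, 18.6]
finger_gap: -0.001
t 29.8333 s,l,z -0.0496 0.0669 0.103 toolz d,l -1.8 2.3 jaw 4.4 F d,l,z 1.3 -26.8 18.6 gap -0.001
[-0.05  0.61  0.19  1.12  0.04  1.44]
```

View pics/s35.png

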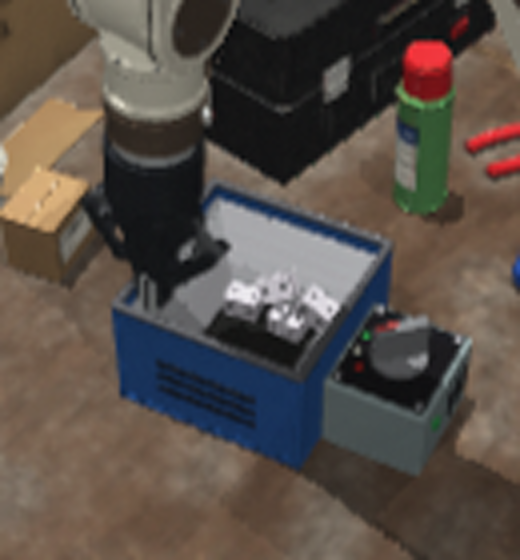

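```bash
python3 -m pendant '[[-1,-0.012,0,0.01,0],[-1,-0.012,0,0.035,0],[0,-0.005,0,0.04,0],[1,0,0,0.04,0],[1,0,0,0.02,0]]' 20
python3 - <<'E'
from h import *
rep(0)
im=save('top','t36.png')
c=im[150:195,335:385]; cv2.imwrite('pics/t36c.png',cv2.resize(c[:,:,::-1],None,fx=10,fy=10,interpolation=2))
E
```

```text
clock: 30.3
ee_pos: [0.6151, -0.0153, 0.2432]
ee_rot: [-0.014, 0.677, 0.736, 0.018]
contact_force: [0.9, -0.2, 1.7]
finger_gap: 0.418
t 30.3 s,l,z -0.0611 0.028 0.2432 toolz d,l -2.5 0.6 jaw 4.8 F d,l,z 0.3 0.8 1.7 gap 0.418
```

View pics/t36c.png

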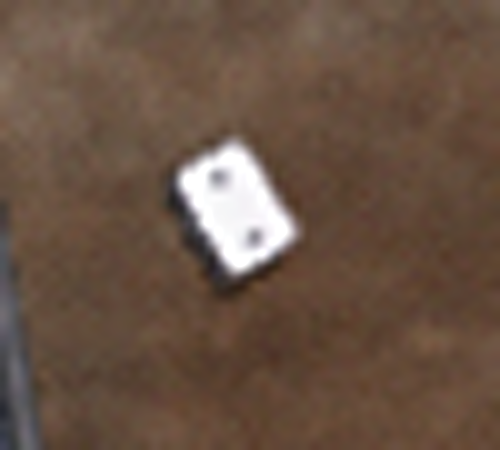

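View pics/t36.png

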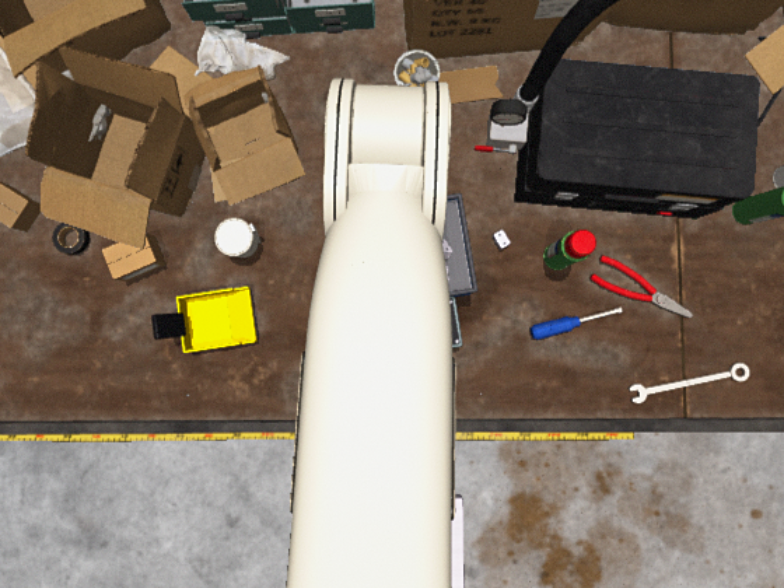

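Run:
```python
from h import *
P=atz('top',335+23.7,150+20.5,.02); print(P,(P[:2]-C)@dd,(P[:2]-C)@ll)
cs=[atz('top',335+a/10,150+b/10,.02)[:2] for a,b in((178,180),(238,138),(298,228),(235,275))]
print([np.linalg.norm(cs[i]-cs[i-1]).round(4) for i in range(4)]); e=cs[2]-cs[1]; print(np.degrees(np.arctan2(e[1],e[0])))
s=state(); print(s['ee_pos'],s['joints'].round(2), P-s['ee_pos'])
cp=atz('top',407.2,177.9,.09);print(cp)
```

```text
[ 0.62884312 -0.23664866  0.02      ] 0.15973640272794692 0.0070238133365292795
[np.float64(0.0289), np.float64(0.0192), np.float64(0.0282), np.float64(0.0206)]
-147.54190207177925
[ 0.61663543 -0.01511274  0.24659174] [-0.05  0.47  0.34  1.43  0.05  1.44] [ 0.01220769 -0.22153592 -0.22659174]
[ 0.5991838  -0.33982426  0.09      ]
```

```bash
python3 -m pendant '[[1,0.001,-0.02,0,0.02],[1,0.002,-0.038,0,0.04],[1,0.002,-0.04,0,0.04],[1,0.002,-0.04,0,0.04],[1,0.002,-0.04,0,0.035]]' 40; python3 -m pendant '[[1,0.001,-0.027,0,0],[1,0.001,-0.012,0,0],[1,0,0,-0.03,0],[1,0,0,-0.02,0],[1,0,0,0,0]]'
python3 - <<'E'
from h import *
rep(0)
P=[.6288,-.2366,.02]; print(state()['ee_pos'],proj('wrist',P)*1.4)
im=save('wrist','w37.png')
E
```

```text
clock: 30.77
ee_pos: [0.6304, -0.1823, 0.2521]
ee_rot: [-0.012, 0.596, 0.803, 0.026]
contact_force: [1.2, -0.3, 0.6]
finger_gap: 1.002
clock: 31.18
ee_pos: [0.6352, -0.2305, 0.1983]
ee_rot: [-0.011, 0.598, 0.801, 0.028]
contact_force: [-0.1, 0.2, -0.7]
finger_gap: 1.002
t 31.1833 s,l,z 0.1546 0.0143 0.1983 toolz d,l -3.2 1.4 jaw 16.5 F d,l,z -0.2 -0.0 -0.7 gap 1.002
[ 0.63519451 -0.2304567   0.19826213] [[366.94000412 285.39327545]]
```

View pics/w37.png

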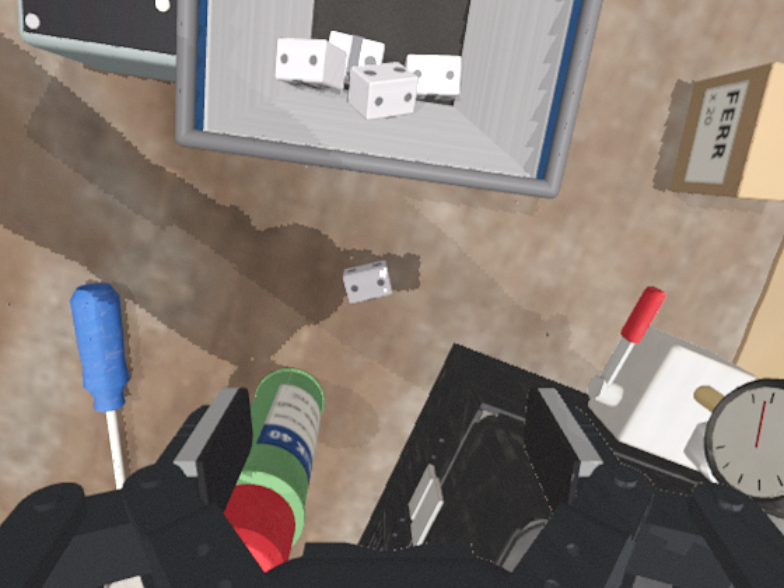

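Run:
```python
from h import *
for z in(0,.05,.1,.15): print(z,atz('top',517/1.4,203/1.4,z).round(3),atz('top',540/1.4,180/1.4,z).round(3), 'wrist corner',atz('wrist',455/1.4,345/1.4,z).round(3))
im=cv2.imread('pics/t36.png')[150:260,470:640]; cv2.imwrite('pics/t36d.png',cv2.resize(im,None,fx=4.5,fy=4.5,interpolation=2))
for z in(0,.173): print('can',z,proj('top',[.597,-.33,z])*1.4)
```

```text
0 [ 0.7  -0.27  0.  ] [ 0.744 -0.315  0.   ] wrist corner [ 0.706 -0.268  0.   ]
0.05 [ 0.689 -0.259  0.05 ] [ 0.731 -0.301  0.05 ] wrist corner [ 0.692 -0.251  0.05 ]
0.1 [ 0.679 -0.248  0.1  ] [ 0.719 -0.288  0.1  ] wrist corner [ 0.677 -0.235  0.1  ]
0.15 [ 0.668 -0.236  0.15 ] [ 0.706 -0.275  0.15 ] wrist corner [ 0.663 -0.218  0.15 ]
can 0 [[549.96251337 256.57690728]]
can 0.173 [[580.29483348 243.52826818]]
```

View pics/t36d.png

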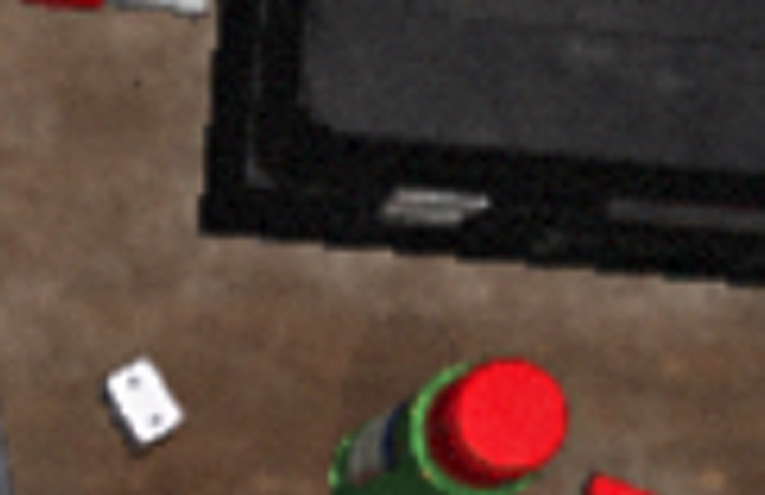

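```bash
python3 -m pendant '[[1,-0.002,0,-0.02,0],[1,-0.002,0,-0.03,0],[1,-0.002,0,-0.03,0],[1,-0.001,0,-0.025,0],[1,-0.001,0,-0.01,0]]' 40
python3 - <<'E'
from h import *
rep(38)
P=[.6288,-.2366,.02]; print(state()['ee_pos'],proj('wrist',P)*1.4)
im=save('wrist','w38.png')
E
```

```text
clock: 31.65
ee_pos: [0.6347, -0.2267, 0.0916]
ee_rot: [-0.004, 0.594, 0.804, 0.032]
contact_force: [0.3, 1.0, -0.6]
finger_gap: 0.998
t 31.65 s,l,z 0.1508 0.0143 0.0916 toolz d,l -2.9 2.3 jaw 17.0 F d,l,z -0.9 0.4 -0.6 gap 0.998
[ 0.63402048 -0.22641145  0.09057026] [[362.44961342 352.08580335]]
```

View pics/w38.png

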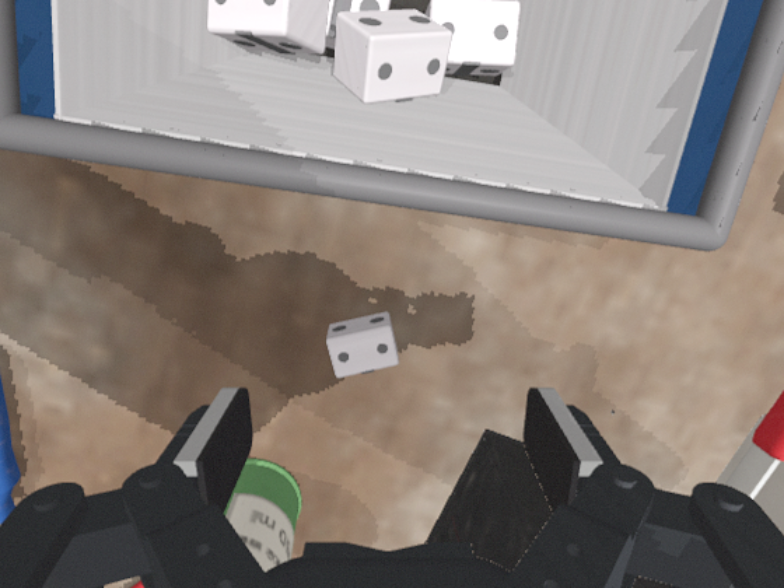

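Run:
```python
from h import *
im=grab_frame('scene'); cv2.imwrite('pics/s38b.png',cv2.resize(im[80:230,230:420,::-1],None,fx=4,fy=4,interpolation=2))
```

```text
(no output)
```

View pics/s38b.png

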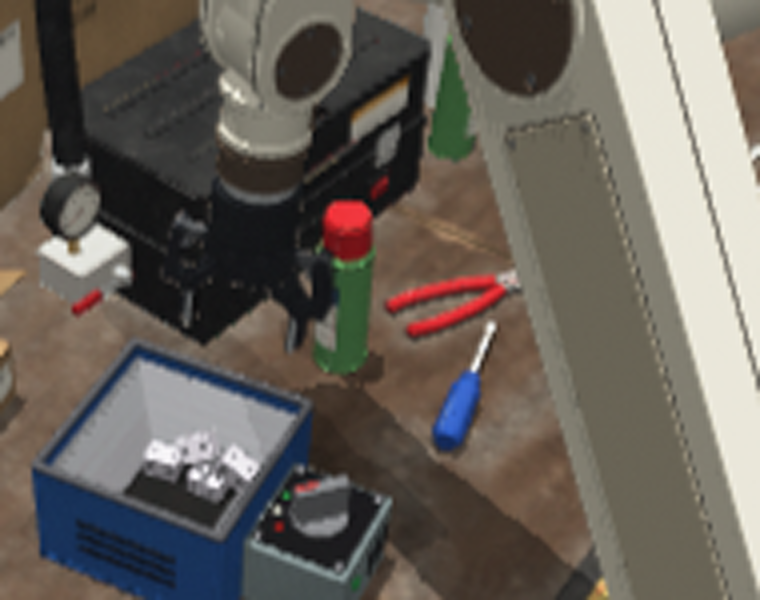

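```bash
python3 -m pendant '[[1,-0.002,-0.003,-0.02,0],[1,-0.002,-0.002,-0.02,0],[1,-0.001,0,-0.018,0],[1,-0.001,0,-0.01,0],[1,0,0,-0.004,0]]' 40
python3 - <<'E'
from h import *
rep(0)
print(state()['ee_pos'])
im=save('wrist','w39.png')
E
```

```text
clock: 32.22
ee_pos: [0.6417, -0.2353, 0.0376]
ee_rot: [0.012, 0.593, 0.804, 0.037]
contact_force: [-0.0, 0.4, 0.2]
finger_gap: 0.999
t 32.2167 s,l,z 0.1605 0.0199 0.0376 toolz d,l -2.0 3.9 jaw 17.2 F d,l,z -0.4 0.1 0.2 gap 0.999
[ 0.64168229 -0.23534506  0.03755742]
```

View pics/w39.png

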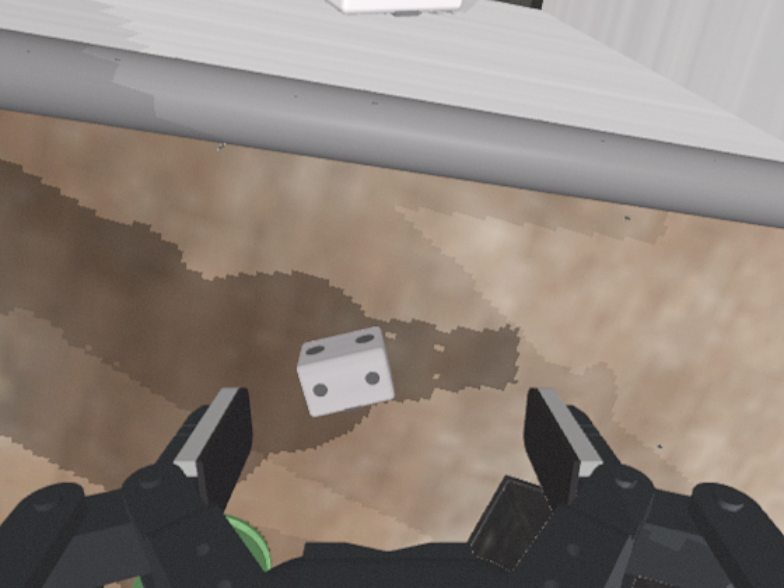

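```bash
python3 -m pendant '[[1,-0.006,-0.001,-0.006,0],[1,-0.006,0,-0.007,0],[1,-0.004,0,-0.006,0],[1,-0.001,0,-0.001,0],[1,0,0,0,0]]' 40
python3 - <<'E'
from h import *
rep(0)
print(state()['ee_pos'])
im=save('wrist','w40.png')
E
```

```text
clock: 32.68
ee_pos: [0.6263, -0.2374, 0.0213]
ee_rot: [0.016, 0.592, 0.805, 0.038]
contact_force: [0.4, -0.2, -0.5]
finger_gap: 1.0
t 32.6833 s,l,z 0.1601 0.0044 0.0213 toolz d,l -1.8 4.3 jaw 17.2 F d,l,z 0.3 0.3 -0.5 gap 1.0
[ 0.62629499 -0.23739487  0.02125037]
```

View pics/w40.png

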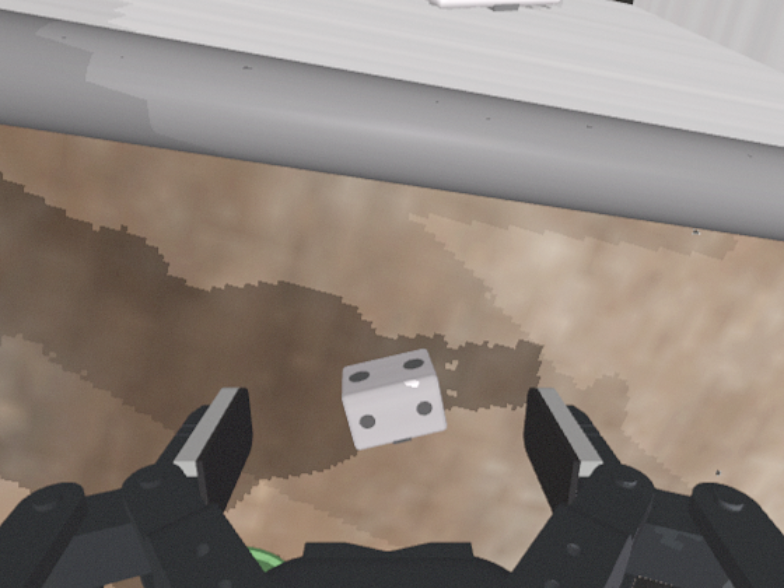

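```bash
python3 -m pendant '[[-1,0,0,-0.002,0],[-1,0,0,0,0],[-1,0,0,0,0],[-1,0,0,0,0],[-1,0,0,0,0]]' 40;  python3 -m pendant '[[-1,0,0,0,0],[-1,0,0,0,0],[-1,0,0,0,0],[-1,0,0,0.01,0],[-1,0,0,0.02,0]]' 40
python3 - <<'E'
from h import *
rep(0)
print(state()['ee_pos'])
im=save('wrist','w41.png')
E
```

```text
clock: 33.15
ee_pos: [0.6276, -0.2379, 0.0207]
ee_rot: [0.017, 0.592, 0.805, 0.038]
contact_force: [-0.5, 0.7, 1.0]
finger_gap: 0.363
clock: 33.57
ee_pos: [0.6243, -0.2363, 0.0466]
ee_rot: [0.012, 0.592, 0.805, 0.037]
contact_force: [-0.5, 0.4, -0.6]
finger_gap: 0.358
t 33.5667 s,l,z 0.1587 0.0026 0.0466 toolz d,l -2.0 4.0 jaw 17.2 F d,l,z -0.5 -0.5 -0.6 gap 0.358
[ 0.624347   -0.23629429  0.04663575]
```

View pics/w41.png

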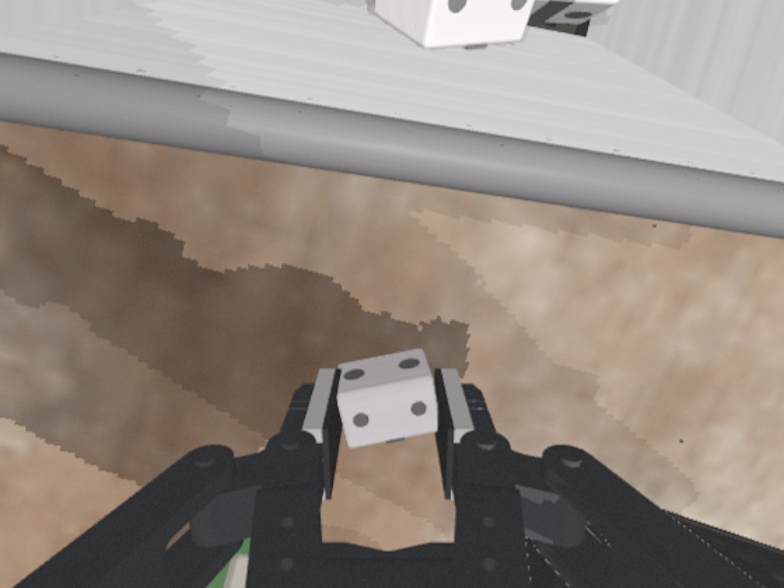

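```bash
python3 -m pendant '[[-1,0,0,0.02,0],[-1,0,0,0.035,0],[-1,0,0,0.04,0],[-1,0,0,0.035,0],[-1,-0.003,0.02,0.01,0]]' 60;  python3 -m pendant '[[-1,-0.006,0.035,0,0],[-1,-0.006,0.035,0,0],[-1,-0.006,0.035,0,0],[-1,-0.004,0.025,0,0],[-1,0,0.01,-0.01,0]]'; python3 -m pendant '[[-1,0,0,-0.02,0],[-1,0,0,-0.03,0],[-1,0,0,-0.03,0],[-1,0,0,-0.01,0],[-1,0,0,0,0]]';python3 - <<'E'
from h import *
rep(42)
print(state()['ee_pos'])
im=save('wrist','w42.png')
E
```

```text
clock: 34.03
ee_pos: [0.6218, -0.2191, 0.1962]
ee_rot: [0.015, 0.594, 0.804, 0.037]
contact_force: [0.7, -0.0, 0.8]
finger_gap: 0.348
clock: 34.45
ee_pos: [0.6042, -0.077, 0.1996]
ee_rot: [0.026, 0.595, 0.802, 0.043]
contact_force: [0.6, -0.4, -0.7]
finger_gap: 0.347
clock: 34.87
ee_pos: [0.6059, -0.071, 0.1118]
ee_rot: [0.031, 0.592, 0.804, 0.046]
contact_force: [0.2, 0.4, -0.5]
finger_gap: 0.347
t 34.8667 s,l,z -0.0075 0.0102 0.1118 toolz d,l -1.2 6.2 jaw 17.3 F d,l,z -0.3 0.2 -0.5 gap 0.347
[ 0.60585658 -0.07103392  0.11243406]
```

View pics/w42.png

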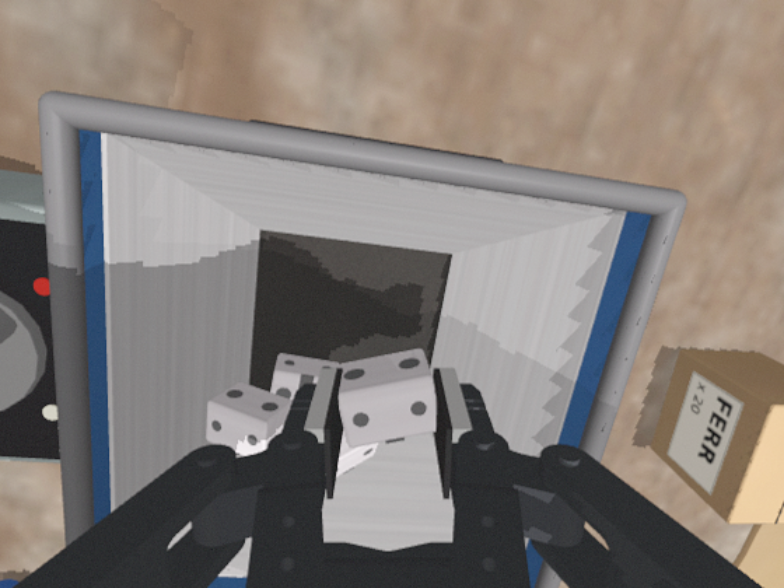

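```bash
python3 -m pendant '[[-1,-0.002,0.01,-0.006,0],[-1,-0.002,0.01,-0.006,0],[-1,0,0,-0.004,0],[0.2,0,0,0,0],[0.2,0,0,0,0]]' 60;  python3 -m pendant '[[0.2,0,0,0,0],[0.2,0,0,0.01,0],[0.2,0,0,0.03,0],[-1,0,0.01,0.02,0],[-1,0.01,0.01,0,0]]' 20;python3 - <<'E'
from h import *
rep(43)
print(state()['ee_pos'])
im=save('wrist','w43.png')
E
```

```text
clock: 35.38
ee_pos: [0.6065, -0.0495, 0.1023]
ee_rot: [0.037, 0.591, 0.804, 0.049]
contact_force: [-0.3, 0.3, -0.6]
finger_gap: 0.596
clock: 35.8
ee_pos: [0.6144, -0.0312, 0.166]
ee_rot: [0.036, 0.593, 0.803, 0.048]
contact_force: [0.3, -0.8, -0.2]
finger_gap: 0.328
t 35.8 s,l,z -0.0455 0.0248 0.166 toolz d,l -1.0 6.8 jaw 17.1 F d,l,z 0.8 0.1 -0.2 gap 0.328
[ 0.6170881  -0.02938826  0.16535201]
```

View pics/w43.png

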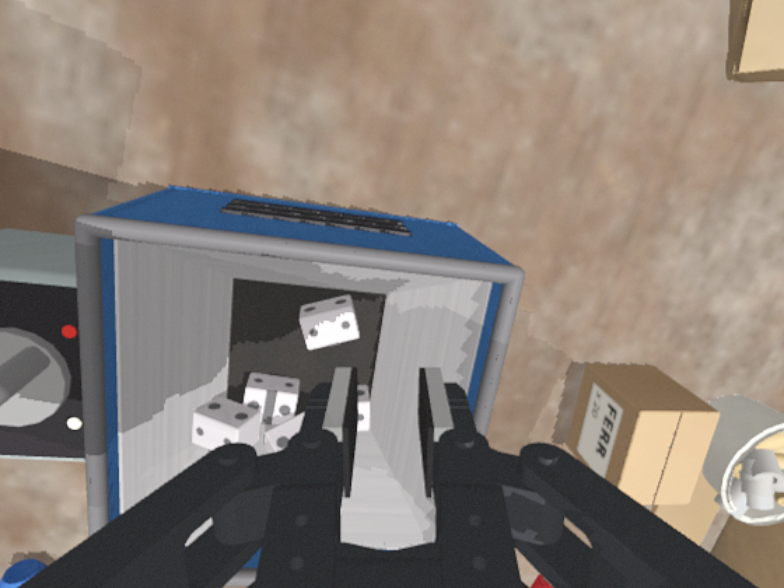

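View pics/s43.png

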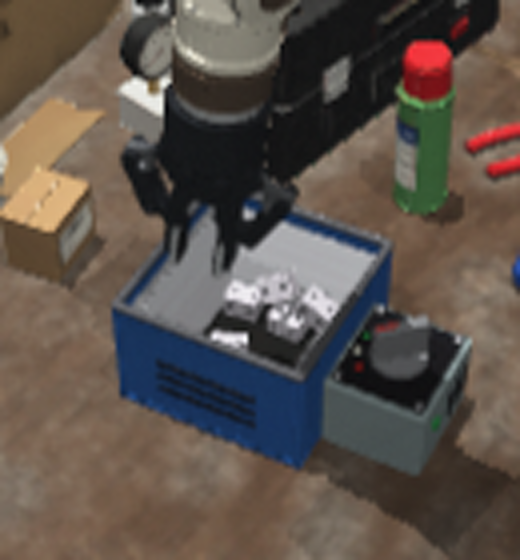

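```bash
python3 -m pendant '[[-1,0,0.001,-0.02,0],[-1,0.005,0.001,-0.03,0],[-1,0.01,0.001,-0.01,0],[-1,0.012,0.002,0,0],[-1,0.009,0.001,0,0]]' 20; python3 -c "
from h import *
rep(0)"; python3 -m pendant '[[-1,0.009,0.001,0,0],[-1,0.009,0.001,0,0],[-1,0.009,0.001,0,0],[-1,0.009,0.001,0,0],[-1,0.007,0.001,0,0]]';python3 - <<'E'
from h import *
rep(0)
E
```

```text
clock: 36.32
ee_pos: [0.6505, -0.0262, 0.1027]
ee_rot: [0.035, 0.592, 0.803, 0.047]
contact_force: [0.5, 0.0, 0.9]
finger_gap: 0.003
t 36.3167 s,l,z -0.0448 0.0613 0.1027 toolz d,l -0.9 6.7 jaw 17.2 F d,l,z 0.1 0.5 0.9 gap 0.003
clock: 36.73
ee_pos: [0.6556, -0.0258, 0.1027]
ee_rot: [0.003, 0.596, 0.802, 0.02]
contact_force: [-15.9, -1.2, 11.6]
finger_gap: -0.001
t 36.7333 s,l,z -0.0444 0.0664 0.1027 toolz d,l -1.4 1.9 jaw 16.7 F d,l,z -1.3 -15.9 11.6 gap -0.001
```

```bash
python3 -m pendant '[[-1,-0.01,0,0.015,0],[-1,-0.01,0,0.03,0],[-1,-0.01,0,0.04,0.1],[0.2,-0.02,-0.008,0.03,0.12],[0.2,-0.028,-0.011,0,0.12]]' 20;  python3 -m pendant '[[0.2,-0.028,-0.011,0,0.12],[0.2,-0.028,-0.012,0,0.12],[0.2,-0.028,-0.013,0,0.12],[0.2,-0.02,-0.01,0,0.12],[0.2,-0.01,-0.005,0,0.12]]'; python3 -m pendant '[[0.2,0,0,0,0.12],[0.2,0,0,0,0.12],[0.2,0,0,0,0.12],[0.2,0,0,0,0.12],[0.2,0,0,0,0.12]]';python3 - <<'E'
from h import *
rep(0); print(state()['ee_pos'],state()['joints'].round(2))
E
```

```text
clock: 37.15
ee_pos: [0.573, -0.0461, 0.2161]
ee_rot: [-0.006, 0.447, 0.895, 0.013]
contact_force: [0.3, -0.5, 1.3]
finger_gap: 0.275
clock: 37.57
ee_pos: [0.4534, -0.1013, 0.2207]
ee_rot: [-0.008, 0.152, 0.988, 0.01]
contact_force: [-0.3, -0.1, -1.2]
finger_gap: 0.601
clock: 37.98
ee_pos: [0.4491, -0.1055, 0.2229]
ee_rot: [-0.012, -0.159, 0.987, 0.007]
contact_force: [1.0, 0.6, 0.6]
finger_gap: 0.599
t 37.9833 s,l,z 0.0021 -0.1501 0.2229 toolz d,l -0.8 -1.4 jaw 108.3 F d,l,z -0.5 1.1 0.6 gap 0.599
[ 0.44909491 -0.10546537  0.22292845] [-0.23  0.2  -0.11  1.29  0.   -0.55]
```

```bash
python3 -m pendant '[[0.2,0.006,0.002,-0.01,0.12],[0.2,0.006,0.002,-0.01,0.12],[0.2,0.006,0.002,-0.01,0.12],[0.2,0,0,-0.01,0.12],[0.2,0,0,-0.01,0.11]]' 20;  python3 -m pendant '[[0.2,0,0,0,0],[0.2,0,0,0,0],[0.2,0,0,0,0],[0.2,0,0,0,0],[0.2,0,0,0,0]]';python3 - <<'E'
from h import *
rep(0); print(state()['ee_pos'],state()['joints'].round(2))
save('wrist','w44.png')
print(proj('wrist',[[.468,-.098,.116],[.4817,-.0816,.116],[.5029,-.1026,.075],[.49,-.0714,.075]])*1.4)
E
```

```text
clock: 38.4
ee_pos: [0.47, -0.1022, 0.1751]
ee_rot: [-0.012, -0.451, 0.893, 0.002]
contact_force: [0.2, 0.1, 0.8]
finger_gap: 0.601
clock: 38.82
ee_pos: [0.4693, -0.1032, 0.1747]
ee_rot: [-0.014, -0.448, 0.894, 0.003]
contact_force: [0.1, -1.3, 0.1]
finger_gap: 0.601
t 38.8167 s,l,z 0.003 -0.1298 0.1747 toolz d,l 0.2 -1.6 jaw 143.2 F d,l,z 1.3 -0.1 0.1 gap 0.601
[ 0.46933149 -0.10321405  0.17473347] [-0.21  0.27 -0.15  1.18 -0.01 -1.14]
[[393.88714013 345.81788672]
 [391.09900841 390.24673054]
 [332.56835288 345.24517331]
 [388.17598258 374.75322136]]
```

View pics/w44.png

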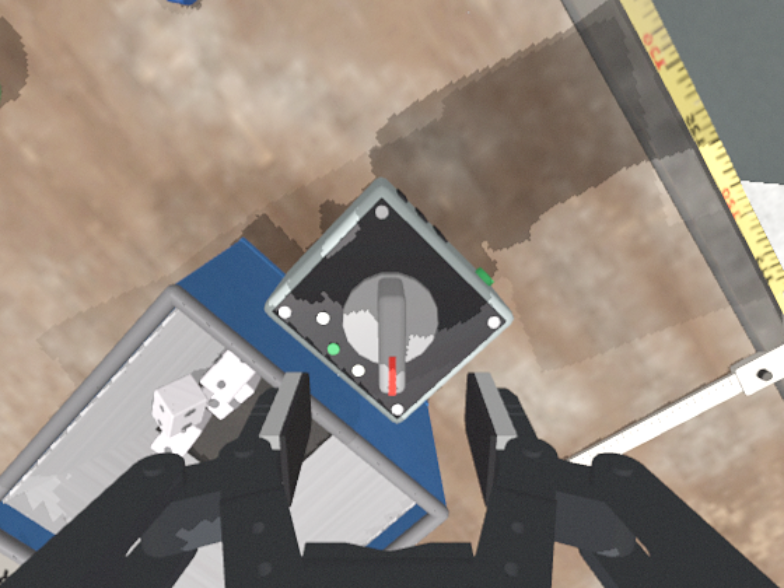

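```bash
python3 -m pendant '[[-0.3,-0.001,0.003,-0.015,0],[-0.3,-0.001,0.002,-0.02,0],[-0.3,-0.001,0,-0.015,0],[-0.3,-0.001,0,-0.006,0],[-0.3,0,0,0,0]]' 20;python3 - <<'E'
from h import *
rep(0); print(state()['ee_pos'])
save('wrist','w45.png')
E
```

```text
clock: 39.28
ee_pos: [0.4681, -0.0989, 0.121]
ee_rot: [-0.01, -0.446, 0.895, -0.0]
contact_force: [-0.4, -0.1, -1.0]
finger_gap: 0.348
t 39.2833 s,l,z -0.0014 -0.1303 0.121 toolz d,l 0.3 -1.1 jaw 143.0 F d,l,z 0.0 -0.4 -1.0 gap 0.348
[ 0.46812714 -0.0989168   0.12103601]
```

View pics/w45.png

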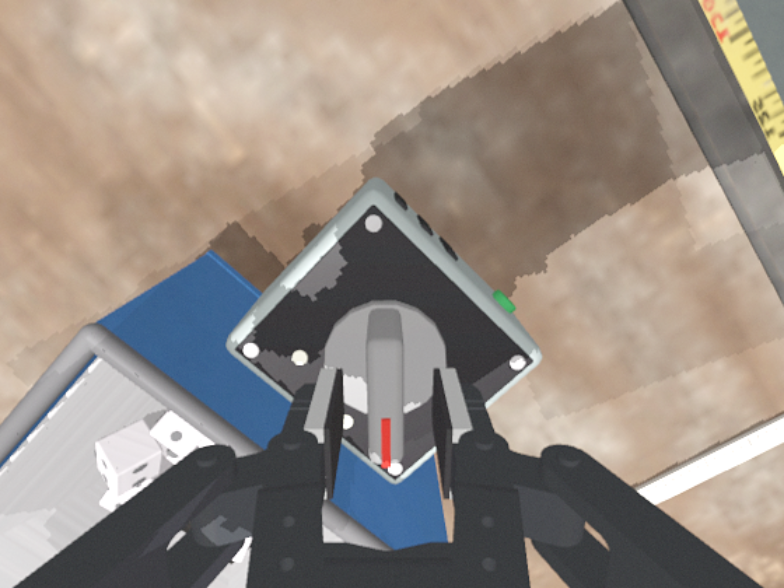

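```bash
python3 -m pendant '[[-0.3,0,0,-0.01,0],[-0.3,0,0.001,-0.006,0],[-1,0,0,0,0],[-1,0,0,0,0],[-1,0,0,0,0]]' 40;python3 -c "
from h import *
rep(0); print(state()['ee_pos'])"; python3 -m pendant '[[-1,0,0,0,-0.05],[-1,0,0,0,-0.1],[-1,0,0,0,-0.1],[-1,0,0,0,-0.1],[-1,0,0,0,-0.1]]' 60;python3 - <<'E'
from h import *
rep(0); print(state()['ee_pos'],state()['moment'],state()['joints'].round(2))
save('wrist','w46.png')
E
```

```text
clock: 39.75
ee_pos: [0.47, -0.098, 0.1071]
ee_rot: [-0.008, -0.446, 0.895, -0.001]
contact_force: [1.1, -1.1, -4.2]
finger_gap: 0.132
t 39.75 s,l,z -0.0021 -0.1283 0.1071 toolz d,l 0.4 -0.8 jaw 142.9 F d,l,z 1.3 0.9 -4.2 gap 0.132
[ 0.46996684 -0.0979593   0.10714281]
clock: 40.17
ee_pos: [0.4703, -0.0984, 0.1072]
ee_rot: [-0.008, -0.226, 0.974, -0.0]
contact_force: [1.0, 0.0, -1.5]
finger_gap: 0.121
t 40.1667 s,l,z -0.0016 -0.128 0.1072 toolz d,l 0.1 -1.0 jaw 116.1 F d,l,z 0.1 1.0 -1.5 gap 0.121
[ 0.47030683 -0.09838854  0.10720496] [-0.09896193 -0.08158928 -0.01658535] [-0.2   0.32 -0.27  1.   -0.01 -0.66]
```

View pics/w46.png

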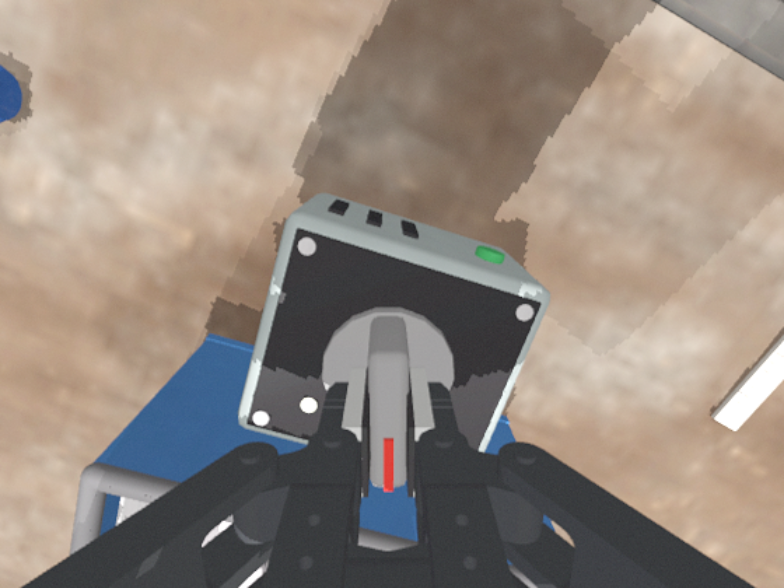

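```bash
python3 -m pendant '[[-1,0,0,0,-0.1],[-1,0,0,0,-0.1],[-1,0,0,0,-0.1],[-1,0,0,0,-0.1],[-1,0,0,0,0]]' 60;python3 -c "
from h import *
rep(0); print(state()['ee_pos'])
save('wrist','w47.png')"
```

```text
clock: 40.63
ee_pos: [0.4704, -0.0989, 0.1072]
ee_rot: [-0.008, -0.022, 1.0, 0.001]
contact_force: [0.0, 0.9, -2.7]
finger_gap: 0.129
t 40.6333 s,l,z -0.0011 -0.128 0.1072 toolz d,l -0.3 -0.9 jaw 92.5 F d,l,z -0.9 0.2 -2.7 gap 0.129
[ 0.47037906 -0.09888397  0.10720183]
```

View pics/w47.png

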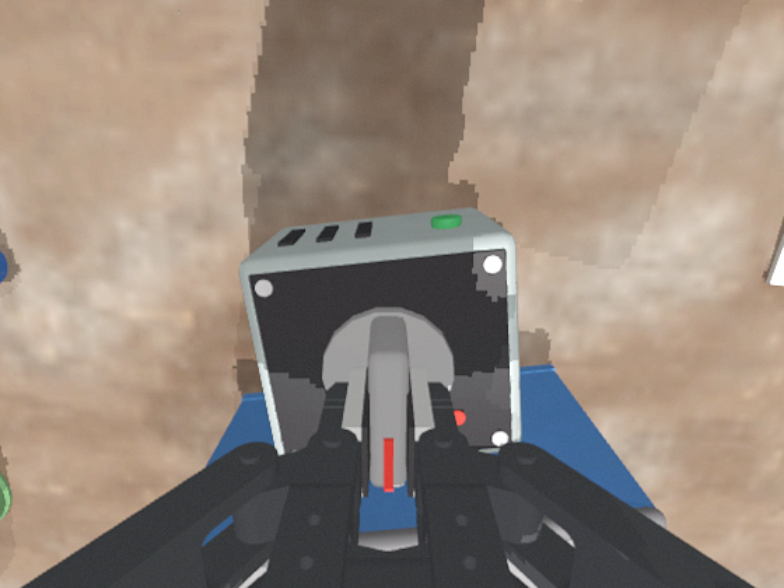

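```bash
python3 -m pendant '[[-1,0,0,0,-0.06],[-1,0,0,0,-0.06],[-1,0,0,0,0],[-1,0,0,0,0],[-1,0,0,0,0]]' 60;python3 -c "
from h import *
rep(0)"; python3 -m pendant '[[-0.6,0,0,0,0],[-0.4,0,0,0,0],[-0.3,0,0,0,0],[-0.3,0,0,0,0],[-0.3,0,0,0,0]]' 20;python3 -c "
from h import *
rep(0); print(state()['ee_pos'])
save('wrist','w48.png')"
```

```text
clock: 41.1
ee_pos: [0.4704, -0.099, 0.1072]
ee_rot: [-0.008, 0.03, 1.0, 0.001]
contact_force: [-0.0, -0.4, -1.9]
finger_gap: 0.125
t 41.1 s,l,z -0.001 -0.1281 0.1072 toolz d,l -0.3 -0.9 jaw 86.6 F d,l,z 0.4 -0.1 -1.9 gap 0.125
clock: 41.52
ee_pos: [0.4715, -0.0992, 0.1082]
ee_rot: [-0.007, 0.027, 1.0, 0.001]
contact_force: [0.4, -0.1, -0.6]
finger_gap: 0.348
t 41.5167 s,l,z -0.0006 -0.127 0.1082 toolz d,l -0.3 -0.8 jaw 86.9 F d,l,z 0.2 0.4 -0.6 gap 0.348
[ 0.47152012 -0.09918637  0.10819836]
```

View pics/w48.png

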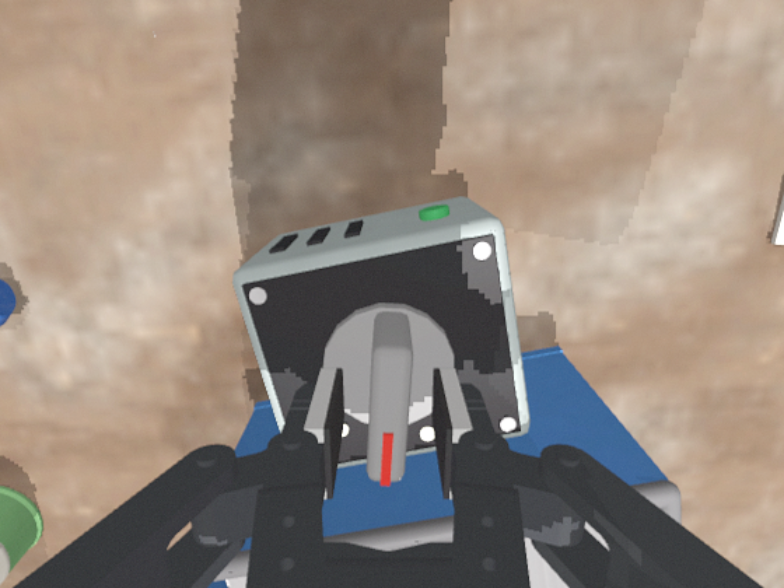

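```bash
python3 -m pendant '[[-0.3,0,0,0.015,0],[-0.3,0,0,0.03,0],[-0.3,0,0,0.04,0],[-0.3,0,0,0.03,0],[-0.3,0,0,0,0]]' 20; python3 -m pendant '[[-0.3,-0.02,0.02,0.01,0],[-0.3,-0.02,0.036,0,0],[-0.3,-0.02,0.036,0,0],[-0.3,-0.01,0.036,0,0],[-0.3,0,0.03,0,0]]'; python3 -m pendant '[[-0.3,0,0,0,0],[-0.3,0,0,0,0],[-0.3,0,0,0,0],[-0.3,0,0,0,0],[-0.3,0,0,0,0]]'
python3 - <<'E'
from h import *
rep(0)
im=save('top','t49.png'); b=im[130:260,250:345]; cv2.imwrite('pics/b49.png',cv2.resize(b[:,:,::-1],None,fx=4.5,fy=4.5,interpolation=2))
save('scene','s49.png')
E
```

```text
clock: 41.98
ee_pos: [0.4679, -0.0985, 0.2253]
ee_rot: [-0.011, 0.026, 1.0, 0.002]
contact_force: [0.7, -0.2, -0.1]
finger_gap: 0.348
clock: 42.4
ee_pos: [0.3984, 0.0584, 0.2377]
ee_rot: [-0.006, 0.033, 0.999, 0.001]
contact_force: [1.0, 0.6, 0.6]
finger_gap: 0.354
clock: 42.82
ee_pos: [0.3975, 0.0623, 0.2373]
ee_rot: [-0.006, 0.028, 1.0, 0.001]
contact_force: [-0.0, -0.1, 0.0]
finger_gap: 0.347
t 42.8167 s,l,z -0.1717 -0.175 0.2373 toolz d,l -0.3 -0.6 jaw 86.8 F d,l,z 0.1 -0.0 0.0 gap 0.347
```

View pics/b49.png

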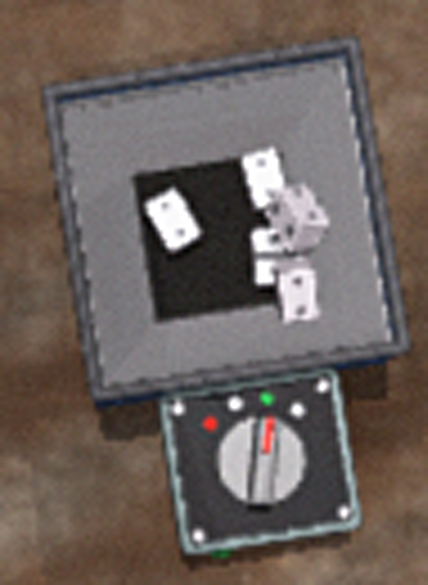

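View pics/t49.png

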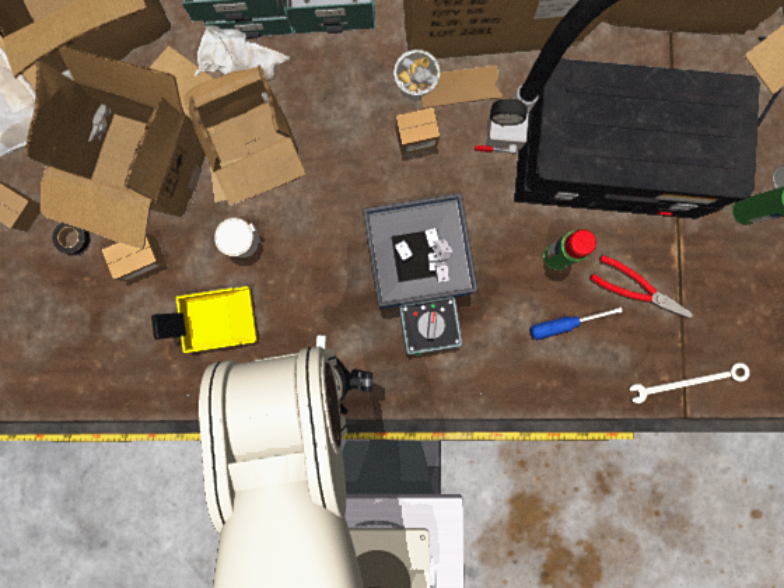

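View pics/s49.png

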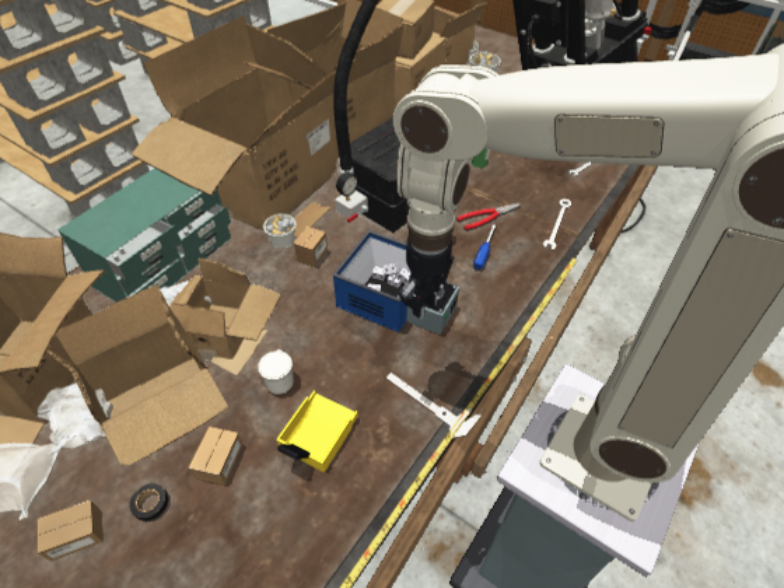

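```bash
python3 -c "
from bench import job_done;print(job_done())"
```

```text
the job is handed in; nothing more can be done
None
```

The job is handed in at about 43 s. All five blocks are in the hopper, the empty tray is back on the bench, and the selector is on the green dot. The hand-in gave no verdict.

- **Tipping:** I gripped the tray by the edges of its handle. The moves can't tilt the tool, so I tipped the tray by pushing its spout against the inside of the far hopper wall, to roughly 75–80°.
- **One block missed:** Four blocks went in, but one fell over the far rim onto the bench. After setting the tray down and before starting the machine, I picked that block up with the gripper and put it in the hopper.
- **Tray:** It stands flat and released on the bench, about 8 cm further from the hopper than where it started.
- **Selector:** I turned it clockwise about 56° and let go, and the spring clicked it to the second position. By the measured angles it never went past the second click.
- **Last checks:** The final top picture shows five blocks in the hopper and the red line on the green dot. The can, the pot and the screwdriver look unmoved, and the gripper is clear of everything.
- **Forces:** The highest contact force I read was about 41 N in total (34 N sideways), when I pushed the closed fingers against the hopper wall to straighten the tool. The force limits are 40 N for the arm and gripper body and 120 N at the wrist. I believe only the fingers touched the wall, but I only read the force at the end of each move, so a higher peak in between is possible.

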